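# Load the vial photoreactor, hook on its cover and start it

## Task

Stand every loose vial on the worktop upright, fully down in the wells of the white photoreactor, one to a well. Then fit the amber cover: with its front raised, hook the steel tongue under the ledge at the rear of the reactor, and swing the front down under control, without letting it fall, until the cover lies flat in its recess. Only once the cover is seated, press the green start bar down near its middle so that both ends go down together, and let it come up again; do not disturb the beaker and the tube rack.

Things in the scene. Friction and masses are not known exactly. Their poses are not given: they have to be found in the camera images.
- reactor: White vial photoreactor, fixed. Origin: centre of its chamber at worktop level; x to its rear (the ledge), y to its left, z up; mm. Open chamber x -70..70, y -76..76; the rim on which the cover rests is at z 80. An upstand to z 90 surrounds it, inner faces at x -80.5 in front (outer face -86) and y +-84.5. Front console x -142..-86, top z 60. Rear ledge: see ledge_edge; wells: see well_0.
- well_0 (a point): Centre of the floor of the first well (reactor frame 0, -54, 22 mm). Four round wells, dia 26.5 mm with a 3 mm chamfer, 14 deep, 36 mm apart along the reactor's y, in an aluminium block 50 x 150 mm with its top at z 36.
- well_1 (a point): Centre of the floor of the second well (0, -18, 22).
- well_2 (a point): Centre of the floor of the third well (0, 18, 22).
- well_3 (a point): Centre of the floor of the fourth well (0, 54, 22).
- ledge_edge (a point): Middle of the front lower edge of the steel ledge (reactor frame 82, 0, 93.5 mm). The ledge is 120 mm wide in y and 8 thick, from x 82 to 106, top z 101.5; under it a flat shelf at z 80 runs from x 70 to the back plate at x 98. The cover's tongue goes into this 13.5 mm gap.
- cover: Loose cover, about 0.3 kg, lies flat on the worktop, handle up. Amber panel x -77.5..72, y -80..80, z 0..8 mm; steel tongue at its rear to x 95, y -45..45, z 0..5; upright black fin handle on top, 14 mm thick in x, 72 long in y, z 8..44, centred on x 0, y 0. Origin: on the underside below the handle. Seated: see tongue_tip.
- tongue_tip (a point): Middle of the lower rear edge of the tongue (cover frame 95, 0, 0 mm). Seated, the cover's frame lies at reactor (0, 0, 80), axes alike, with 3 mm play in x, 4.5 in y, and the tongue is 13 mm under the ledge. It cannot go in flat, because of the front upstand; with the front raised 0.25 to 0.35 rad (turned about +y) it goes in freely, then swings down about this edge.
- grip (a point): Point in the cover's handle to grip (cover frame 0, 0, 32 mm).
- start_bar (a joint): Travel of the green start bar, m: 0 up, 0.006 fully down. It springs back; it starts to move at about 2 N and needs about 6.5 N at the bottom. It counts as pressed from 0.004.
- bar_rock (a joint): Rocking of the start bar about the reactor's x axis, rad, 0 level; spring 6 N m/rad, so pressing well off the middle makes it rock.
- bar_mid (a point): Middle of the top of the green start bar (reactor frame -116, 0, 80 mm when up): 150 mm long along the reactor's y, 20 wide in x. The front upstand (z 90) stands 30 mm behind it.
- vial_a: Closed vial of clear or brown glass, body 22 mm dia to about 35 mm up, white cap 16.4 mm dia, 53 mm tall, 22 g; origin at the centre of its foot, z up. Stands loose on the worktop, or is absent (three or four are present).
- vial_b: Closed vial of clear or brown glass, body 22 mm dia to about 35 mm up, white cap 16.4 mm dia, 53 mm tall, 22 g; origin at the centre of its foot, z up. Stands loose on the worktop, or is absent (three or four are present).
- vial_c: Closed vial of clear or brown glass, body 22 mm dia to about 35 mm up, white cap 16.4 mm dia, 53 mm tall, 22 g; origin at the centre of its foot, z up. Stands loose on the worktop, or is absent (three or four are present).
- vial_d: Closed vial of clear or brown glass, body 22 mm dia to about 35 mm up, white cap 16.4 mm dia, 53 mm tall, 22 g; origin at the centre of its foot, z up. Stands loose on the worktop, or is absent (three or four are present).
- beaker: Clear beaker, 52 mm dia, 68 tall, standing at the left: leave it alone. Origin at the centre of its foot.
- tube_rack: Blue tube rack 66 x 128 x 46 mm at the left rear: leave it alone. Origin at the centre of its foot.
Things that resemble listed ones, but are neither listed nor needed, are in the scene too. There is more than one size of the cover; the job needs the larger.

How it is judged (in metres and radians):
On the way, in this order (a step that is already met when the one before it is completed fails the run):
1. every vial stands fully down in a well (z of vial_a in the frame of reactor between 0.017 and 0.028 m and angle between each of vial_a, vial_b, vial_c, vial_d's own z axis and vertical below 0.15 rad and x of vial_a in the frame of reactor between -0.02 and 0.02 m and y of vial_a in the frame of reactor between -0.075 and 0.075 m and z of vial_b in the frame of reactor between 0.017 and 0.028 m and x of vial_b in the frame of reactor between -0.02 and 0.02 m and y of vial_b in the frame of reactor between -0.075 and 0.075 m and z of vial_c in the frame of reactor between 0.017 and 0.028 m and x of vial_c in the frame of reactor between -0.02 and 0.02 m and y of vial_c in the frame of reactor between -0.075 and 0.075 m and z of vial_d in the frame of reactor between 0.017 and 0.028 m and x of vial_d in the frame of reactor between -0.02 and 0.02 m and y of vial_d in the frame of reactor between -0.075 and 0.075 m), for 0.2 s.
2. the cover's tongue is under the ledge while its front is still raised (tilt over 0.1 rad) (all of step 1 and x of tongue_tip in the frame of reactor between 0.086 and 0.1 m and z of tongue_tip in the frame of reactor between 0.076 and 0.0935 m and y of tongue_tip in the frame of reactor between -0.012 and 0.012 m and angle between cover's own z axis and vertical above 0.1 rad), for 0.1 s.
3. the cover lies flat in its recess, tongue under the ledge (all of step 1 and x of tongue_tip in the frame of reactor between 0.088 and 0.1 m and z of cover in the frame of reactor between 0.077 and 0.083 m and y of cover in the frame of reactor between -0.008 and 0.008 m and angle between cover's own z axis and vertical below 0.03 rad and angle between the x axis of cover and the x axis of reactor, either way round below 0.08 rad), for 0.2 s.
4. the start bar is pressed down evenly (x of tongue_tip in the frame of reactor between 0.088 and 0.1 m and z of cover in the frame of reactor between 0.077 and 0.083 m and y of cover in the frame of reactor between -0.008 and 0.008 m and angle between cover's own z axis and vertical below 0.03 rad and angle between the x axis of cover and the x axis of reactor, either way round below 0.08 rad and value of joint bar_rock between -0.03 and 0.03 rad and value of joint start_bar above 0.004 m), for 0.05 s.
At the end, for the whole second after the job is handed in: Every vial upright (0.15 rad), foot on a well floor (within 6 mm); cover flat (0.03 rad) on the rim within 3 mm, tongue at least 6 mm under the ledge; start bar pressed 4 mm or more, rocking under 0.03 rad, after the cover was seated, and up again (under 1.5 mm) (all of step 3 and value of joint start_bar below 0.0015 m and linear speed of each of cover, vial_a, vial_b, vial_c, vial_d below 0.02 m/s); the robot touches nothing.
It fails at once if the start bar is pressed before the cover is seated (value of joint start_bar above 0.003 m and not (x of tongue_tip in the frame of reactor between 0.088 and 0.1 m and z of cover in the frame of reactor between 0.077 and 0.083 m and y of cover in the frame of reactor between -0.008 and 0.008 m and angle between cover's own z axis and vertical below 0.03 rad and angle between the x axis of cover and the x axis of reactor, either way round below 0.08 rad)).
It fails at once if the start bar is pressed far off its middle (rocks more than 0.06 rad) (value of joint bar_rock above 0.06 rad or value of joint bar_rock below -0.06 rad).
It fails at once if the hooked cover is let fall shut (x of tongue_tip in the frame of reactor between 0.086 and 0.1 m and z of tongue_tip in the frame of reactor between 0.076 and 0.0935 m and y of tongue_tip in the frame of reactor between -0.012 and 0.012 m and angle between cover's own z axis and vertical above 0.04 rad and angular speed of cover above 2.5 rad/s).
It fails at once if the beaker or the tube rack is disturbed (distance of any of beaker, tube_rack from where it was at the start of the episode above 0.03 m).
Of vial_a, vial_b, vial_c, vial_d only 3 to 4 are there at a start; the rules pass over those that are not, and their reading is None.
At some moment in a run one of cover may be knocked a few centimetres aside while the robot is not near it.
It also fails if it takes over 208 s, if anything falls off the work surface, if the arm or the gripper's body presses on something with over 40 N, if the wrist force passes 120 N, or if a joint passes its speed limit or range.

## Robot

A 6-joint arm with a two-finger parallel gripper is mounted at the origin on a cart in front of the work surface, level with it; the furniture and walls round the work are solid. World frame = base frame: x ahead of the robot, y to its left, z up, the work surface at z = 0. Lengths are in m, angles in degrees, forces in N, time in s.
With the tool pointing down it reaches from about 0.3 to 0.75 m from the base axis. Payload 8.5 kg.
Tool frame: the origin (TCP) lies at the very end of the fingers, on their centre line; the grasp point (between the pads) lies grasp_offset behind it (grasp_offset is the distance from the TCP to the grasp point, in m); x points along the fingers, z is the direction in which the jaws open and shut, and the axes are right-handed (so a half turn about x gives the same grasp; the last joint's range is limited). The gripper opens to 85 mm and grips with 20 to 120 N. Pads are 22 mm wide; open, the fingers measure 114 mm over their backs; the gripper's body (76 mm by 85 mm) begins 54 mm behind the grasp point. The pads swing forward as they close: fully open they stand 13 mm farther back than shut.
Start: joints at [62.206, 21.807, 74.336, -0, 83.858, -12.336], TCP at [0.147, 0.53, 0.231] pointing down, gripper open.
Joint ranges: [-178.18, 178.18], [-50.72, 133.34], [12.68, 142.11], [-81.47, 261.47], [9.98, 163.14], [-165.26, 165.26]. Speed limits (degrees/s): [136.94, 136.94, 180, 180, 180, 180].

## Interface

Orientations are given as a 3x3 rotation matrix whose columns are the frame's x, y, z axes.
In Python, from rig import observe, get_image, close_job, recognise, grasp_offset gives the robot as it stands.
- The arm moves only by the tool drive_tool, never from a script. Its argument "targets" is a list that holds one entry, the list of rows, each a list of 7 numbers: the shift along the tool's x, y, z in units of 50 mm (1.0 is 50 mm), then the turn, a rotation vector about the tool's x, y, z in rad, then the opening, from -1 (shut) to 1 (fully open), so that 0 is half open. A call has 1 to 5 rows; each row shifts and turns the commanded pose from where the row before left it, along the tool's axes as they then stand; what a row does not reach is not made up. A row lasts 1/10 s, in which the tool goes at most 50 mm and 8.59 degrees, less where a joint would pass 70% of its speed; a pose out of reach is approached as far as the arm can. A call is refused whole if a number of a shift passes 1 or a number of a turn 0.15, either way. A call with a gripper value outside its range is refused whole. The fingers move at their own pace and stop on an object; "force" is the grip in N (left out, the last holds). Time passes only in rows, so rows that do not move let the fingers close. It gives the time, the measured TCP pose, the force and the opening at its end, in the units of the state.
- observe(): the state, without advancing time (a new reading comes with each control period).
- get_image(name): name is "scene" or "top" or "wrist"; returns a dict with "image" (384x512x3 uint8, red, green, blue), "fx", "fy", "cx", "cy" (pixels), "rvec" (rotation vector, rad) and "tvec" (3), from world to camera coordinates, as OpenCV has them. Camera axes: x right, y down, z forward; pixel columns grow to the right and rows downward; lengths in m; the calibration is good to about 2 mm. A picture is of the moment at which its call begins. There is no depth.
- close_job(): hands the job in, once; it reports no verdict.
Trained networks look in a picture, given as the dict that the camera call returned (one of the last four; its "shot" number tells which), for a name from the list of things; names that differ only in an ending like _2 or _b are one class to them, and where a whole thing is asked for, a point or a joint stands for the part that bears it (a point fixed in the world has none). Each returns a list of dicts, best first, with "p" (0 to 1); they miss things now and then, are a little off and sometimes report something else, mostly with a low value. They report only what shows in the picture. A call takes as long as a camera call. They do not tell look-alikes from the thing itself.
- recognise(label, picture): "at" ([column, row] as shares, 0 to 1, of the picture: columns of its width, rows of its height, amid what is visible of it).
The state is a dict: "time_s": time; "q": joint angles; "qvel": joint speeds; "joint_efforts": joint torques, N m; "position": TCP position; "tool_rot": TCP orientation; "ft_force": force on the tool from outside, world axes, zero at the start; "wrist_torque": the same for the moment, N m; "grip_width": finger opening in m.
Only numpy, scipy, OpenCV 4.12 (cv2) and the standard library are available. Lean on these libraries where they do the work, as an engineer would, in place of code of your own. Each camera call takes 0.05 s, during which the arm holds its last target.

## Working session

There is one attempt and no reset: what is moved stays moved. The work goes in short steps, Python scripts to look and compute and a tool call to move; the robot and the scene stay as the last step left them, time stands still between calls to the robot, and variables do not carry over. Pictures are saved under pics/ and viewed, and the job is handed in when it is done.

Besides the shell and the picture viewer there is one more tool, called after "Emit:" as a command line: name --argument value ..., lists and objects as JSON in quotes. drive_tool: Moves the arm, as the interface text tells. Its arguments: {"type":"object","properties":{"targets":{"type":"array"},"force":{"type":"number"}},"required":["targets"]}

```bash
ls -la; mkdir -p pics; cat > h.py <<'E'
import numpy as np, cv2
from rig import observe, get_image, close_job, recognise, grasp_offset
def snap(name,fn=None):
    p=get_image(name)
    if fn: cv2.imwrite('pics/'+fn,cv2.cvtColor(p['image'],cv2.COLOR_RGB2BGR))
    return p
def cam(p):
    R=cv2.Rodrigues(np.array(p['rvec'],float))[0];t=np.array(p['tvec'],float).ravel();return R,t
def ray(p,u,v):
    R,t=cam(p);d=R.T@np.array([(u-p['cx'])/p['fx'],(v-p['cy'])/p['fy'],1.]);return -R.T@t,d
def onz(p,u,v,z):
    c,d=ray(p,u,v);return c+d*(z-c[2])/d[2]
def proj(p,X):
    R,t=cam(p);q=(R@np.atleast_2d(X).T).T+t;return np.c_[q[:,0]/q[:,2]*p['fx']+p['cx'],q[:,1]/q[:,2]*p['fy']+p['cy']]
def rec(p,label,n=6):
    return [(round(r['p'],2),round(r['at'][0]*512,1),round(r['at'][1]*384,1)) for r in recognise(label,p)][:n]
E
python3 - <<'E'
from h import *
print(grasp_offset, observe())
for n in ['scene','top','wrist']:
    p=snap(n,n+'0.png'); R,t=cam(p); print(n,p['fx'],p['cx'],p['cy'],-R.T@t,R[2])
    for l in ['reactor','cover','vial_a','beaker','tube_rack','start_bar','well_0','ledge_edge','tongue_tip','grip','bar_mid']:
        print(l,rec(p,l))
E
```

```text
total 12
drwxr-xr-x  3 agent agent 4096 Dec  7 16:04 .
drwxr-xr-x 23 root  root  4096 Dec  7 16:04 ..
drwxr-xr-x  2 agent agent 4096 Dec  7 16:04 pics
0.0187 {'time_s': 0.0, 'q': array([ 6.22073031e+01,  2.18403003e+01,  7.43867781e+01,  5.90306011e-04,
        8.38562926e+01, -1.23359091e+01]), 'qvel': array([-0.06804643, -0.00785761, -0.00876273,  0.10733308, -0.03791832,
       -0.0733105 ]), 'joint_efforts': array([-1.77184669e-03, -4.48463094e+01, -2.31261224e+01, -3.56795708e-04,
        4.97123692e-03,  5.39181116e-06]), 'position': array([0.14643943, 0.5298364 , 0.23070632]), 'tool_rot': array([[-6.87535530e-04, -9.63831323e-01,  2.66512117e-01],
       [-1.28246107e-03,  2.66512811e-01,  9.63830523e-01],
       [-9.99998941e-01,  3.20876314e-04, -1.41931318e-03]]), 'ft_force': array([-0.44696059,  0.12445241, -0.40097279]), 'wrist_torque': array([-0.02437235,  0.03389688,  0.05644432]), 'grip_width': 0.08558135120780079}
scene 472.8821362154097 251.7350508591346 194.4486197999031 [-0.05400742 -0.65227914  1.09091484] [ 0.475283    0.46868264 -0.74460906]
reactor [(0.94, 214.
[... 691 characters left out ...]
.1), (0.64, 323.2, 160.4), (0.18, 231.5, 200.4)]
vial_a []
beaker [(0.73, 147.4, 222.4), (0.64, 228.0, 200.7)]
tube_rack [(0.95, 167.2, 172.1), (0.18, 232.0, 202.5)]
start_bar [(0.56, 230.3, 227.7)]
well_0 [(0.72, 232.6, 200.7)]
ledge_edge [(0.88, 230.0, 203.1)]
tongue_tip [(0.66, 326.7, 159.4), (0.57, 350.5, 223.2)]
grip [(0.67, 324.9, 159.0), (0.63, 351.7, 219.5), (0.51, 167.9, 173.6), (0.34, 230.6, 226.2)]
bar_mid [(0.66, 229.5, 228.5)]
wrist 309.42382133341016 258.2930655632522 190.0099837747212 [0.07087368 0.55148931 0.37265971] [ 0.29650715 -0.0814903  -0.9515476 ]
reactor []
cover []
vial_a []
beaker []
tube_rack []
start_bar []
well_0 []
ledge_edge []
tongue_tip []
grip []
bar_mid []
```

```bash
python3 - <<'E'
import cv2
a=cv2.imread('pics/scene0.png');b=cv2.imread('pics/top0.png')
cv2.imwrite('pics/scene0z.png',cv2.resize(a[120:360,100:400],None,fx=2.5,fy=2.5,interpolation=cv2.INTER_CUBIC))
cv2.imwrite('pics/top0z.png',cv2.resize(b[110:280,120:390],None,fx=2.9,fy=2.9,interpolation=cv2.INTER_CUBIC))
E
```

```text
(no output)
```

View pics/scene0z.png

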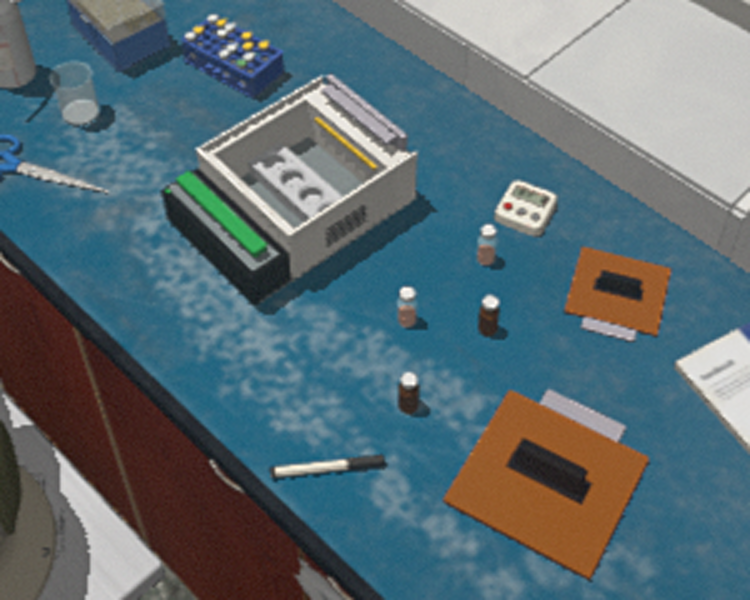

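View pics/top0z.png

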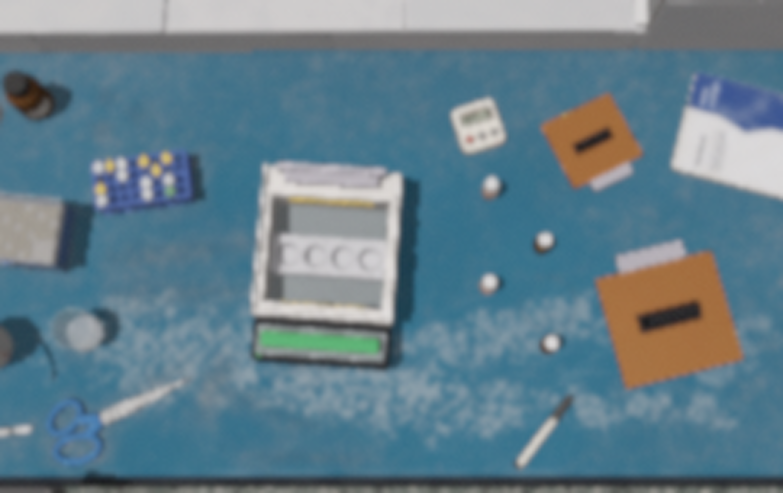

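The scene shows the white reactor with its front toward the robot. Four vials stand to its right, at zoomed px 487,245 / 407,307 / 489,315 / 408,393. The larger cover is at 548,470, with its tongue toward the rear. Next I'll measure these precisely.

```bash
python3 - <<'E'
import cv2
a=cv2.imread('pics/scene0.png');b=cv2.imread('pics/top0.png')
def c(im,x0,y0,w,h,f,n):
    z=cv2.resize(im[y0:y0+h,x0:x0+w],None,fx=f,fy=f,interpolation=cv2.INTER_CUBIC)
    for i in range(0,w,10):
        cv2.line(z,(i*f,0),(i*f,6 if i%50 else 14),(0,0,255),1)
        if i%20==0: cv2.putText(z,str(x0+i),(i*f,22),0,.38,(0,255,255),1)
    for i in range(0,h,10):
        cv2.line(z,(0,i*f),(6,i*f),(0,0,255),1)
        if i%20==0: cv2.putText(z,str(y0+i),(8,i*f+4),0,.38,(0,255,255),1)
    cv2.imwrite('pics/'+n,z)
c(a,160,145,110,95,7,'sr.png'); c(b,200,160,68,80,7,'tr.png'); c(a,250,205,120,150,4,'sc.png'); c(b,270,160,110,90,7,'tc.png')
E
```

```text
(no output)
```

View pics/sr.png

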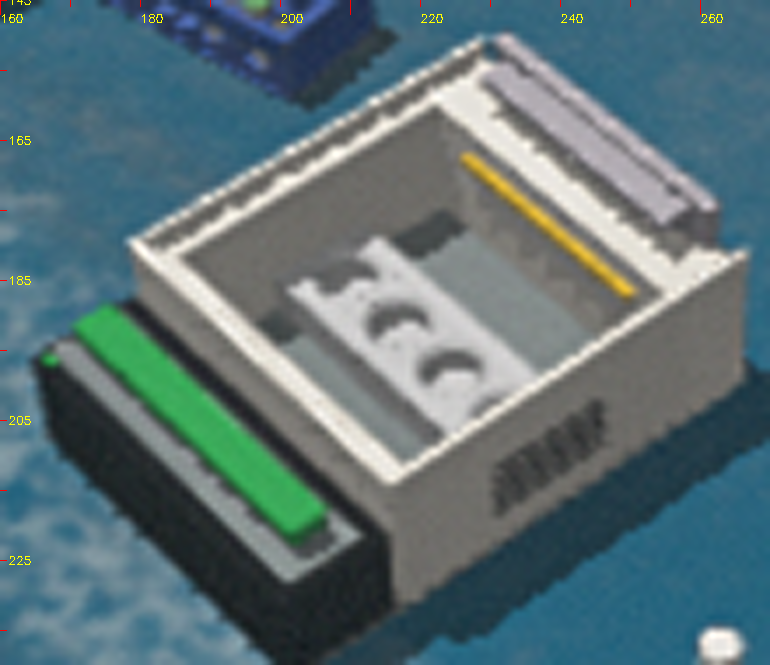

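View pics/tr.png

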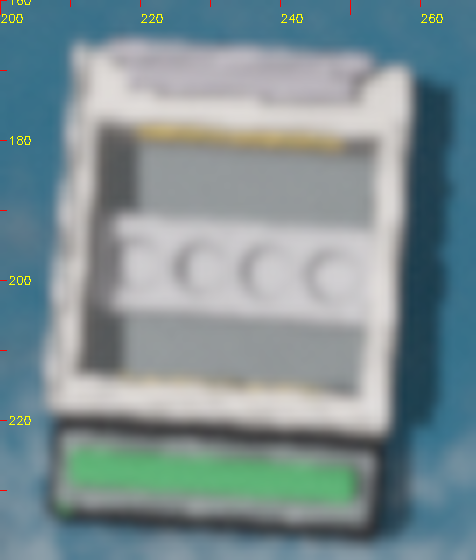

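View pics/sc.png

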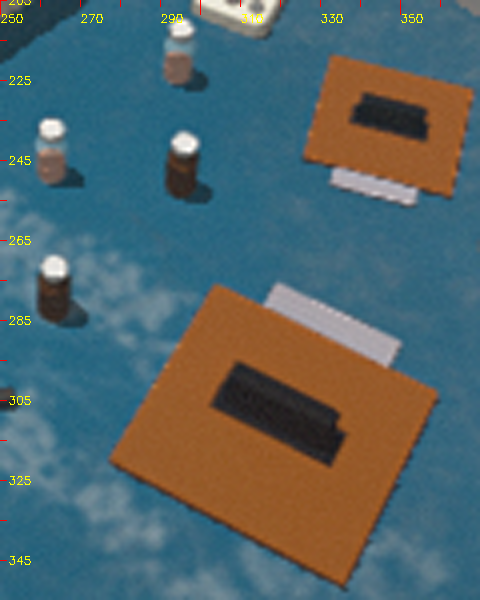

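View pics/tc.png

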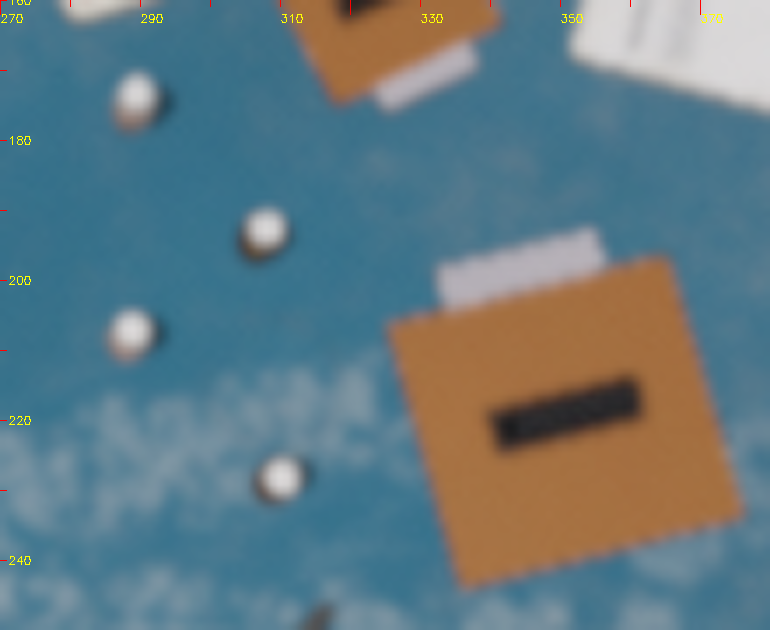

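```bash
cat > fit.py <<'E'
from h import *
from scipy.optimize import least_squares
def fit(views,x0):
    # views: list of (pic, pts obj mm, px)
    def T(v,o):
        c,s=np.cos(v[2]),np.sin(v[2]);o=np.array(o,float)/1000
        return np.c_[v[0]+c*o[:,0]-s*o[:,1],v[1]+s*o[:,0]+c*o[:,1],o[:,2]]
    f=lambda v:np.concatenate([(proj(p,T(v,o))-np.array(u)).ravel() for p,o,u in views])
    r=least_squares(f,x0,loss='soft_l1');return r.x,f(r.x)
E
python3 - <<'E'
from fit import *
import pickle
ps=get_image('scene');pt=get_image('top')
pickle.dump((ps,pt),open('cal.pkl','wb'))
Z=lambda l,x0,y0,f:[(a/f+x0-.4,b/f+y0-.4) for a,b in l]
sr=[(-70,76,80),(70,76,80),(-106,75,80),(-126,75,80),(-106,-75,80),(-126,-75,80),(-25,75,36),(25,75,36)]
srp=Z([(180,257),(437,107),(107,307),(72,327),(325,498),(291,528),(290,290),(377,238)],160,145,7)
tr=[(70,76,80),(70,-76,80),(-70,76,80),(-126,75,80),(-106,75,80),(-106,-75,80),(-126,-75,80)]
trp=Z([(100,122),(377,130),(82,375),(68,485),(72,447),(355,467),(352,500)],200,160,7)
for V in ([(ps,sr,srp)],[(pt,tr,trp)],[(ps,sr,srp),(pt,tr,trp)]):
    v,r=fit(V,[.35,.1,0]);print('reactor',v.round(4),r.round(1))
c=[(72,80,8),(72,-80,8),(-77.5,-80,8),(-77.5,80,8)]
s=Z([(215,284),(438,396),(345,587),(110,460)],250,205,4);t=Z([(388,325),(670,255),(745,517),(462,588)],270,160,7)
for V in ([(ps,c,s)],[(pt,c,t)],[(ps,c,s),(pt,c,t)]):
    v,r=fit(V,[.25,-.3,.2]);print('cover',v.round(4),r.round(1))
for a,b in zip(Z([(52,127),(182,30),(185,142),(55,265)],250,205,4),Z([(132,330),(136,93),(265,230),(281,478)],270,160,7)):
    print('vial',onz(ps,*a,.053).round(4),onz(pt,*b,.053).round(4))
E
```

```text
reactor [ 0.554   0.0769 -0.0808] [ 0.2  0.3  0.8  0.1  0.7 -0.8 -0.1 -0.3  0.7  2.4 -0.3  1.8 -1.8 -1.3
 -1.2 -1.6]
reactor [ 0.5589  0.0793 -0.063 ] [-0.6 -0.7  0.6  0.5 -1.   0.4 -0.  -0.  -0.1 -0.1  0.4 -0.4  0.5  0.3]
reactor [ 0.5567  0.0788 -0.0703] [ 0.4 -0.2  0.6 -0.6  1.  -1.2  0.3 -0.7  1.4  1.5  0.5  1.  -1.7 -1.9
 -1.2 -2.2 -0.3 -0.3  0.8  1.2 -1.   0.8 -0.1  0.4 -0.2  0.4  0.4  0.3
  0.4  1.1]
cover [ 0.477  -0.3674  0.2421] [ 0.1 -0.2  0.6 -0.6 -0.1  0.3 -0.6  0.2]
cover [ 0.4807 -0.3678  0.2381] [-0.  -0.3 -0.2 -0.1  0.3  0.2 -0.   0.2]
cover [ 0.4783 -0.3675  0.2405] [ 0.5 -0.5  1.  -0.9  0.2 -0.  -0.3 -0.1 -0.1  0.4 -0.3  0.5  0.3  0.8
 -0.   0.9]
vial [ 0.52  -0.128  0.053] [ 0.522  -0.1292  0.053 ]
vial [ 0.6473 -0.1345  0.053 ] [ 0.6515 -0.1334  0.053 ]
vial [ 0.5742 -0.201   0.053 ] [ 0.576  -0.2013  0.053 ]
vial [ 0.4414 -0.2058  0.053 ] [ 0.4429 -0.2066  0.053 ]
```

```bash
cat > ov.py <<'E'
from fit import *
import pickle
def Tm(v,o):
    c,s=np.cos(v[2]),np.sin(v[2]);o=np.array(o,float)/1000
    return np.c_[v[0]+c*o[:,0]-s*o[:,1],v[1]+s*o[:,0]+c*o[:,1],o[:,2]]
def boxes():
    L=[]
    rect=lambda x0,x1,y0,y1,z:[(x0,y0,z),(x1,y0,z),(x1,y1,z),(x0,y1,z)]
    L+= [rect(-70,70,-76,76,80),rect(-126,-106,-75,75,80),rect(-25,25,-75,75,36),rect(82,106,-60,60,101.5),rect(-142,-86,-84,84,60)]
    for y in(-54,-18,18,54): L.append([(13.2*np.cos(a),y+13.2*np.sin(a),36) for a in np.arange(0,6.3,.4)])
    return L
def draw(p,v,crop,f,fn,L=None):
    x0,y0,w,h=crop
    im=cv2.cvtColor(p['image'],cv2.COLOR_RGB2BGR)[y0:y0+h,x0:x0+w]
    z=cv2.resize(im,None,fx=f,fy=f,interpolation=cv2.INTER_CUBIC)
    for l in L or boxes():
        q=(proj(p,Tm(v,l))-[x0,y0]+.5)*f
        cv2.polylines(z,[q.round().astype(int)],True,(0,0,255),1)
    cv2.imwrite('pics/'+fn,z)
E
python3 - <<'E'
from ov import *
ps,pt=pickle.load(open('cal.pkl','rb'))
v=[.5567,.0788,-.0703]
draw(ps,v,(160,145,110,95),7,'o1.png');draw(pt,v,(200,160,68,80),7,'o2.png')
E
```

```text
(no output)
```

View pics/o1.png

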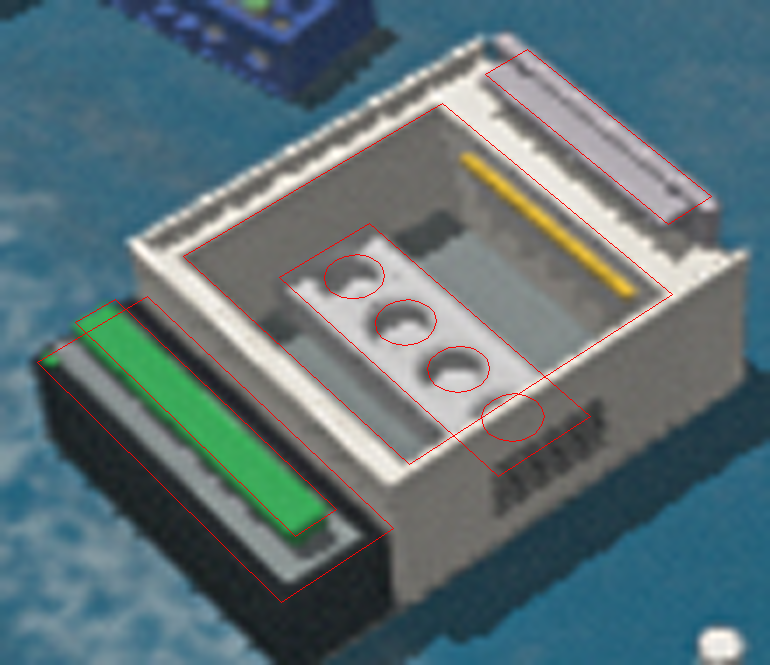

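View pics/o2.png

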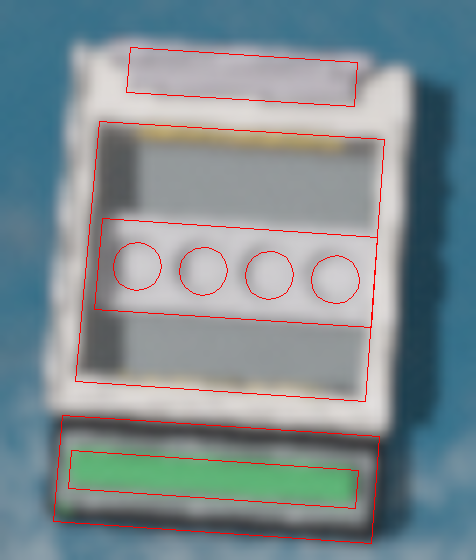

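```bash
cat > pl.py <<'E'
from h import *
import sys
from scipy.spatial.transform import Rotation as Ro
def down(yaw): # jaws (tool z) along yaw direction, tool x down
    z=np.array([np.cos(yaw),np.sin(yaw),0]);x=np.array([0,0,-1.]);return np.c_[x,np.cross(z,x),z]
def plan(P,R,grip,maxmm=48,maxrot=.145,start=None,quiet=False):
    o=observe() if start is None else start
    p0=np.array(o['position']);R0=Ro.from_matrix(np.array(o['tool_rot']))
    d=np.array(P)-p0; rv=(R0.inv()*Ro.from_matrix(R)).as_rotvec()
    n=max(1,int(np.ceil(np.linalg.norm(d)/maxmm*1000)),int(np.ceil(np.linalg.norm(rv)/maxrot)))
    rows=[]
    for i in range(n):
        Ri=R0*Ro.from_rotvec(rv*i/n)
        s=Ri.inv().apply(d/n)/.05
        rows.append([round(float(a),2)+0. for a in s]+[round(float(a),3)+0. for a in rv/n]+[grip])
    if not quiet:
        for k in range(0,n,5): print([rows[k:k+5]])
    return rows
def st():
    o=observe();print(round(o['time_s'],2),'pos',o['position'].round(4),'F',o['ft_force'].round(1),'w',round(o['grip_width'],4),'q',o['q'].round(1))
    print(' toolx',o['tool_rot'][:,0].round(3),'z',o['tool_rot'][:,2].round(3))
E
python3 - <<'E'
from pl import *
plan([.521,-.1286,.2],down(-.07),1)
E
```

```text
[[[0.04, -0.67, -0.67, 0.086, 0.0, 0.0, 1], [0.04, -0.73, -0.61, 0.086, 0.0, 0.0, 1], [0.04, -0.77, -0.54, 0.086, 0.0, 0.0, 1], [0.04, -0.82, -0.48, 0.086, 0.0, 0.0, 1], [0.04, -0.86, -0.4, 0.086, 0.0, 0.0, 1]]]
[[[0.04, -0.89, -0.33, 0.086, 0.0, 0.0, 1], [0.04, -0.91, -0.25, 0.086, 0.0, 0.0, 1], [0.04, -0.93, -0.17, 0.086, 0.0, 0.0, 1], [0.04, -0.94, -0.09, 0.086, 0.0, 0.0, 1], [0.04, -0.95, -0.01, 0.086, 0.0, 0.0, 1]]]
[[[0.04, -0.94, 0.07, 0.086, 0.0, 0.0, 1], [0.04, -0.94, 0.15, 0.086, 0.0, 0.0, 1], [0.04, -0.92, 0.23, 0.086, 0.0, 0.0, 1], [0.04, -0.9, 0.31, 0.086, 0.0, 0.0, 1], [0.04, -0.87, 0.38, 0.086, 0.0, 0.0, 1]]]
[[[0.04, -0.83, 0.46, 0.086, 0.0, 0.0, 1]]]
```

Emit:
drive_tool --targets '[[[0.0, -0.67, -0.67, 0.086, 0, 0, 1], [0.0, -0.73, -0.61, 0.086, 0, 0, 1], [0.0, -0.77, -0.54, 0.086, 0, 0, 1], [0.0, -0.82, -0.48, 0.086, 0, 0, 1], [0.0, -0.86, -0.4, 0.086, 0, 0, 1]]]'

```text
time_s: 2.4
position: [0.2642, 0.3226, 0.2315]
tool_rot: [[0.001, -0.763, 0.646], [0.0, 0.646, 0.763], [-1.0, -0.0, 0.001]]
ft_force: [1.0, 0.2, 0.8]
grip_width: 0.0849
```

Emit:
drive_tool --targets '[[[0.0, -0.89, -0.33, 0.086, 0, 0, 1], [0.0, -0.91, -0.25, 0.086, 0, 0, 1], [0.0, -0.93, -0.17, 0.086, 0, 0, 1], [0.0, -0.94, -0.09, 0.086, 0, 0, 1], [0.0, -0.95, -0.01, 0.086, 0, 0, 1]]]'

```text
time_s: 2.9
position: [0.3813, 0.1166, 0.2316]
tool_rot: [[0.001, -0.424, 0.906], [0.0, 0.906, 0.424], [-1.0, -0.0, 0.001]]
ft_force: [0.3, 0.6, 0.5]
grip_width: 0.0856
```

```bash
python3 - <<'E'
from pl import *
st()
p=snap('wrist','w1.png');st()
import pickle;pickle.dump(p,open('w1.pkl','wb'))
plan([.521,-.1286,.15],down(-.07),1)
E
```

```text
2.9 pos [0.3813 0.1166 0.2316] F [0.3 0.6 0.5] w 0.0856 q [ -0.1   6.4  95.8   0.   77.8 -25.2]
 toolx [ 0.001  0.    -1.   ] z [0.906 0.424 0.001]
2.95 pos [0.3849 0.1116 0.2315] F [ 4.9 -3.   0.6] w 0.0859 q [ -0.8   6.6  95.6  -0.1  77.7 -25.3]
 toolx [ 0.002 -0.003 -1.   ] z [0.91  0.415 0.001]
[[[0.27, -0.92, 0.08, 0.083, 0.0, 0.0, 1], [0.27, -0.91, 0.16, 0.083, 0.0, 0.0, 1], [0.27, -0.89, 0.23, 0.083, 0.0, 0.0, 1], [0.27, -0.87, 0.3, 0.083, 0.0, 0.0, 1], [0.27, -0.84, 0.37, 0.083, 0.0, 0.0, 1]]]
[[[0.27, -0.81, 0.44, 0.083, 0.0, 0.0, 1]]]
```

View pics/w1.png

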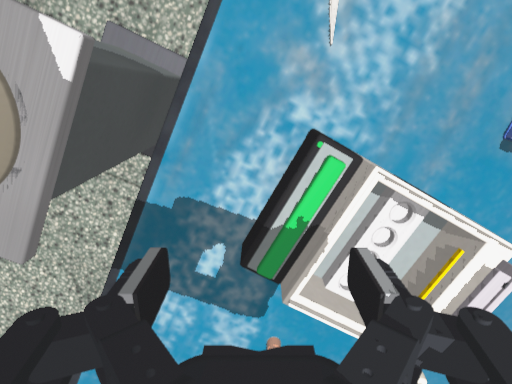

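The wrist view shows the reactor from the left front, with the green bar at about (300,215) and the wells at about (385,235). I'll carry on to vial A.

Emit:
drive_tool --targets '[[[0.27, -0.92, 0.08, 0.083, 0, 0, 1], [0.27, -0.91, 0.16, 0.083, 0, 0, 1], [0.27, -0.89, 0.23, 0.083, 0, 0, 1], [0.27, -0.87, 0.3, 0.083, 0, 0, 1], [0.27, -0.84, 0.37, 0.083, 0, 0, 1]]]'

```text
time_s: 3.45
position: [0.4973, -0.0824, 0.1633]
tool_rot: [[0.0, -0.022, 1.0], [-0.0, 1.0, 0.022], [-1.0, -0.0, 0.0]]
ft_force: [1.2, 0.7, 0.2]
grip_width: 0.0854
```

Emit:
drive_tool --targets '[[[0.27, -0.81, 0.44, 0.083, 0, 0, 1], [0, 0, 0, 0, 0, 0, 1], [0, 0, 0, 0, 0, 0, 1]]]'

```text
time_s: 3.75
position: [0.5195, -0.1208, 0.1497]
tool_rot: [[-0.001, 0.058, 0.998], [0.001, 0.998, -0.058], [-1.0, 0.001, -0.001]]
ft_force: [0.0, 1.0, 0.7]
grip_width: 0.0854
```

```bash
python3 - <<'E'
from pl import *
from ov import *
st()
p=snap('wrist','w2.png');st()
pickle.dump(p,open('w2.pkl','wb'))
v=[.5567,.0788,-.0703]
draw(p,v,(0,0,512,384),1.5,'o3.png')
print(proj(p,[[.521,-.1286,.053]]),rec(p,'vial_a'))
plan([.521,-.1286,.026],down(-.07),1)
E
```

```text
3.75 pos [ 0.5195 -0.1208  0.1497] F [0.  1.  0.7] w 0.0854 q [-25.8  24.5  84.5   0.   71.1 -22.5]
 toolx [-0.001  0.001 -1.   ] z [ 0.998 -0.058 -0.001]
3.8 pos [ 0.5193 -0.12    0.1503] F [ 0.1 -0.2 -0.4] w 0.0852 q [-25.7  24.4  84.6   0.   71.1 -22.5]
 toolx [-0.001  0.    -1.   ] z [ 0.998 -0.056 -0.001]
[[260.44939343 201.74669115]] [(0.95, 322.9, 258.3), (0.86, 263.5, 188.4), (0.68, 405.4, 191.4), (0.64, 182.8, 271.7)]
[[[0.83, -0.06, 0.01, 0.005, 0.0, 0.0, 1], [0.83, -0.06, 0.02, 0.005, 0.0, 0.0, 1], [0.83, -0.06, 0.02, 0.005, 0.0, 0.0, 1]]]
```

View pics/o3.png

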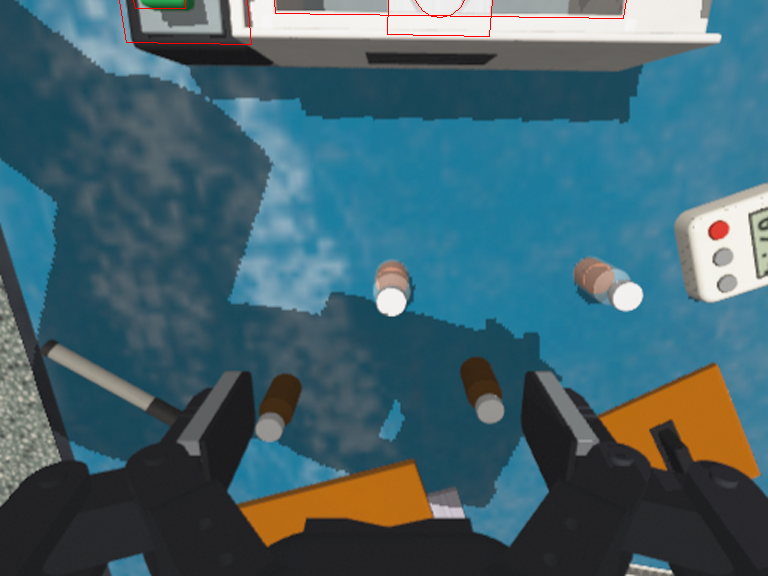

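```bash
python3 - <<'E'
from pl import *
import pickle
p=pickle.load(open('w2.pkl','rb'))
for a in [(391,300),(627,297),(270,427),(489,408)]: print(onz(p,a[0]/1.5-.4,a[1]/1.5-.4,.053).round(4))
plan([.521,-.1286,.026],down(-.07),1)
E
```

```text
[ 0.521  -0.1267  0.053 ]
[ 0.649  -0.1322  0.053 ]
[ 0.4443 -0.2031  0.053 ]
[ 0.5749 -0.1974  0.053 ]
[[[0.83, -0.06, 0.01, 0.005, 0.0, 0.0, 1], [0.83, -0.06, 0.02, 0.005, 0.0, 0.0, 1], [0.83, -0.06, 0.02, 0.005, 0.0, 0.0, 1]]]
```

Emit:
drive_tool --targets '[[[0.83, -0.05, 0.01, 0.005, 0, 0, 1], [0.83, -0.05, 0.02, 0.005, 0, 0, 1], [0.83, -0.05, 0.02, 0.005, 0, 0, 1], [0, 0, 0, 0, 0, 0, 0], [0, 0, 0, 0, 0, 0, -0.7]]]' --force 30

```text
time_s: 4.35
position: [0.5219, -0.1274, 0.0272]
tool_rot: [[0.001, 0.071, 0.998], [-0.0, 0.998, -0.071], [-1.0, -0.0, 0.001]]
ft_force: [0.6, -0.1, 1.1]
grip_width: 0.0592
```

Emit:
drive_tool --targets '[[[0, 0, 0, 0, 0, 0, -1], [0, 0, 0, 0, 0, 0, -1], [0, 0, 0, 0, 0, 0, -1], [0, 0, 0, 0, 0, 0, -1]]]'

```text
time_s: 4.75
position: [0.5223, -0.1283, 0.0277]
tool_rot: [[0.003, 0.072, 0.997], [-0.001, 0.997, -0.072], [-1.0, -0.001, 0.003]]
ft_force: [-1.1, 0.3, 8.2]
grip_width: 0.0199
```

```bash
python3 - <<'E'
from pl import *
st()
p=snap('wrist','w3.png')
E
```

```text
4.75 pos [ 0.5223 -0.1283  0.0277] F [-1.1  0.3  8.2] w 0.0199 q [-26.4  34.1  92.   -0.   53.8 -22.3]
 toolx [ 0.003 -0.001 -1.   ] z [ 0.997 -0.072  0.003]
```

View pics/w3.png

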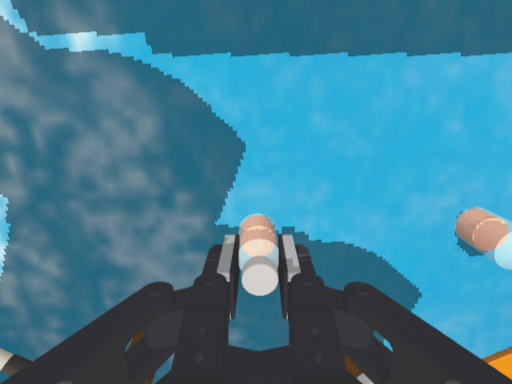

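Emit:
drive_tool --targets '[[[0, 0, 0, 0, 0, 0, -1], [0, 0, 0, 0, 0, 0, -1]]]'

```text
time_s: 5.0
position: [0.5223, -0.1283, 0.0277]
tool_rot: [[0.003, 0.072, 0.997], [-0.001, 0.997, -0.072], [-1.0, -0.001, 0.003]]
ft_force: [-1.2, 0.7, 9.3]
grip_width: 0.0198
```

Emit:
drive_tool --targets '[[[0, 0, 0, 0, 0, 0, -0.2], [-0.06, 0, 0, 0, 0, 0, -0.2], [-0.13, 0, 0, 0, 0, 0, -0.2], [0, 0, 0, 0, 0, 0, -1], [0, 0, 0, 0, 0, 0, -1]]]'

```text
time_s: 5.5
position: [0.522, -0.1283, 0.0361]
tool_rot: [[0.001, 0.072, 0.997], [-0.001, 0.997, -0.072], [-1.0, -0.001, 0.001]]
ft_force: [-0.9, 0.8, 7.3]
grip_width: 0.0163
```

Emit:
drive_tool --targets '[[[0, 0, 0, 0, 0, 0, -1], [0, 0, 0, 0, 0, 0, -1], [0, 0, 0, 0, 0, 0, -1]]]'

```text
time_s: 5.8
position: [0.522, -0.1283, 0.036]
tool_rot: [[0.001, 0.072, 0.997], [-0.001, 0.997, -0.072], [-1.0, -0.001, 0.001]]
ft_force: [-1.3, 0.2, 7.2]
grip_width: 0.0159
```

```bash
cat >> pl.py <<'E'
VR=np.array([.5567,.0788,-.0703])
def rw(x,y,z,v=None):
    v=VR if v is None else v
    c,s=np.cos(v[2]),np.sin(v[2]);return np.array([v[0]+(c*x-s*y)/1000,v[1]+(s*x+c*y)/1000,z/1000])
E
python3 - <<'E'
from pl import *
o=observe()
for y in(-54,-18,18,54):print(rw(0,y,22))
print('lift');plan(o['position']+[0,0,.13],down(-.07),-1)
print('over');o['position']=o['position']+[0,0,.13];plan(rw(0,-54,166),down(-.07),-1,start=o)
E
```

```text
[0.55290693 0.02493338 0.022     ]
[0.55543564 0.06084446 0.022     ]
[0.55796436 0.09675554 0.022     ]
[0.56049307 0.13266662 0.022     ]
lift
[[[-0.87, 0.0, 0.0, -0.001, 0.0, 0.0, -1], [-0.87, 0.0, 0.0, -0.001, 0.0, 0.0, -1], [-0.87, 0.0, 0.0, -0.001, 0.0, 0.0, -1]]]
over
[[[0.0, 0.78, 0.1, 0.0, 0.0, 0.0, -1], [0.0, 0.78, 0.1, 0.0, 0.0, 0.0, -1], [0.0, 0.78, 0.1, 0.0, 0.0, 0.0, -1], [0.0, 0.77, 0.1, 0.0, 0.0, 0.0, -1]]]
```

Emit:
drive_tool --targets '[[[-0.87, 0, 0, 0, 0, 0, -1], [-0.87, 0, 0, 0, 0, 0, -1], [-0.87, 0, 0, 0, 0, 0, -1], [0, 0.78, 0.1, 0, 0, 0, -1], [0, 0.78, 0.1, 0, 0, 0, -1]]]'

```text
time_s: 6.3
position: [0.5376, -0.0507, 0.167]
tool_rot: [[0.003, 0.074, 0.997], [-0.001, 0.997, -0.074], [-1.0, -0.001, 0.003]]
ft_force: [0.6, 0.3, -0.3]
grip_width: 0.0163
```

Emit:
drive_tool --targets '[[[0, 0.78, 0.1, 0, 0, 0, -1], [0, 0.77, 0.1, 0, 0, 0, -1], [0, 0, 0, 0, 0, 0, -1], [0, 0, 0, 0, 0, 0, -1]]]'

```text
time_s: 6.7
position: [0.5526, 0.0261, 0.1656]
tool_rot: [[-0.001, 0.07, 0.998], [-0.0, 0.998, -0.07], [-1.0, -0.0, -0.0]]
ft_force: [-0.2, -0.0, -0.3]
grip_width: 0.0157
```

```bash
python3 - <<'E'
from pl import *
from ov import *
p=snap('wrist','w4.png');st()
pickle.dump(p,open('w4.pkl','wb'))
draw(p,VR,(0,0,512,384),1.5,'o4.png')
plan(rw(0,-54,59),down(-.07),-1)
E
```

```text
6.75 pos [0.5526 0.0253 0.1656] F [ 0.1 -0.1 -0.2] w 0.0159 q [-9.6 25.3 80.1 -0.  74.6 -5.5]
 toolx [-0.001 -0.    -1.   ] z [ 0.997 -0.072 -0.001]
[[[0.71, 0.0, 0.0, -0.001, 0.0, 0.0, -1], [0.71, 0.0, 0.0, -0.001, 0.0, 0.0, -1], [0.71, 0.0, 0.0, -0.001, 0.0, 0.0, -1]]]
```

View pics/o4.png

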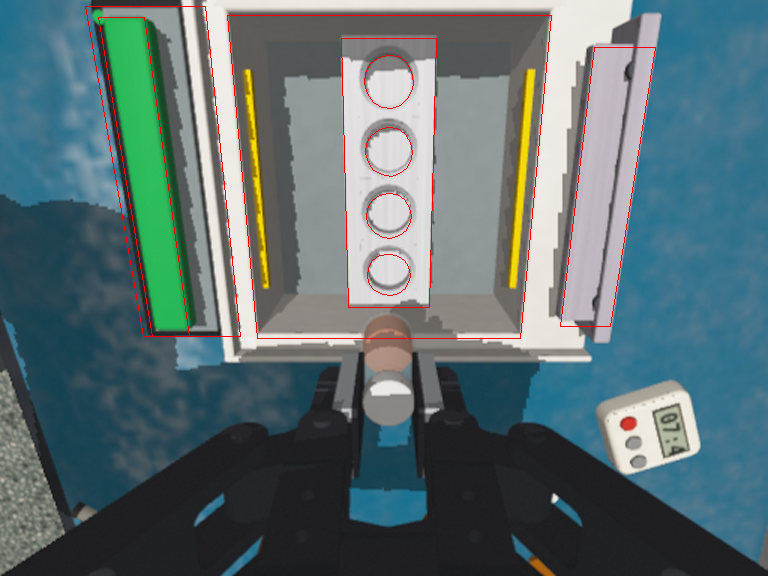

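Emit:
drive_tool --targets '[[[0.7, 0.0, 0, 0, 0, 0, -1], [0.7, 0.01, 0, 0, 0, 0, -1], [0.5, 0.01, 0, 0, 0, 0, -1], [0, 0, 0, 0, 0, 0, -1], [0, 0, 0, 0, 0, 0, -1]]]'

```text
time_s: 7.25
position: [0.5531, 0.0256, 0.0714]
tool_rot: [[0.0, 0.073, 0.997], [-0.0, 0.997, -0.073], [-1.0, -0.0, 0.0]]
ft_force: [0.1, -0.2, -1.0]
grip_width: 0.0162
```

Emit:
drive_tool --targets '[[[0.15, 0, 0, 0, 0, 0, -1], [0.1, 0, 0, 0, 0, 0, -1], [0, 0, 0, 0, 0, 0, -1]]]'

```text
time_s: 7.55
position: [0.553, 0.0265, 0.0584]
tool_rot: [[0.001, 0.072, 0.997], [-0.0, 0.997, -0.072], [-1.0, -0.0, 0.001]]
ft_force: [-0.0, -0.4, -0.6]
grip_width: 0.0156
```

Emit:
drive_tool --targets '[[[0, 0, 0, 0, 0, 0, -0.3], [0, 0, 0, 0, 0, 0, -0.3], [0, 0, 0, 0, 0, 0, -0.2], [-0.5, 0, 0, 0, 0, 0, 0], [-0.9, 0, 0, 0, 0, 0, 0.5]]]'

```text
time_s: 8.05
position: [0.5514, 0.0268, 0.1268]
tool_rot: [[-0.006, 0.072, 0.997], [0.001, 0.997, -0.072], [-1.0, 0.001, -0.006]]
ft_force: [0.4, 0.6, 0.6]
grip_width: 0.0559
```

```bash
python3 - <<'E'
from pl import *
st();p=snap('wrist','w5.png')
o=observe()
q=o['position']+[0,0,.03];q[2]=.16
print('to B');plan([.649,-.1325,.15],down(-.07),1)
E
```

```text
8.05 pos [0.5514 0.0268 0.1268] F [0.4 0.6 0.6] w 0.0559 q [-9.5 27.7 83.1 -0.  69.5 -5.4]
 toolx [-0.006  0.001 -1.   ] z [ 0.997 -0.072 -0.006]
to B
[[[-0.07, -0.76, 0.53, 0.0, 0.002, 0.0, 1], [-0.07, -0.76, 0.53, 0.0, 0.002, 0.0, 1], [-0.07, -0.76, 0.52, 0.0, 0.002, 0.0, 1], [-0.07, -0.76, 0.52, 0.0, 0.002, 0.0, 1]]]
```

View pics/w5.png

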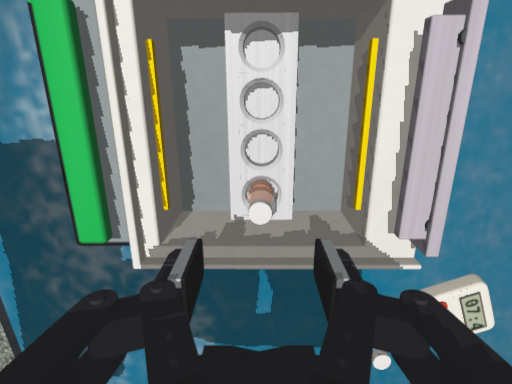

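Emit:
drive_tool --targets '[[[-0.5, -0.2, 0.2, 0, 0.0, 0, 1], [0, -0.78, 0.5, 0, 0, 0, 1], [0, -0.78, 0.48, 0, 0, 0, 1], [0, -0.72, 0.46, 0, 0, 0, 1], [0, -0.6, 0.46, 0, 0, 0, 1]]]'

```text
time_s: 8.6
position: [0.6471, -0.1367, 0.1534]
tool_rot: [[0.0, 0.073, 0.997], [-0.0, 0.997, -0.073], [-1.0, -0.0, 0.0]]
ft_force: [0.3, 0.0, -0.1]
grip_width: 0.0854
```

```bash
python3 - <<'E'
from pl import *
st();p=snap('wrist','w6.png')
plan([.649,-.1325,.036],down(-.07),0.3)
for r in rec(p,'vial_a'): print(r,onz(p,r[1],r[2],.045).round(4))
print(proj(p,[[.649,-.1325,.053]]))
E
```

```text
8.6 pos [ 0.6471 -0.1367  0.1534] F [ 0.3  0.  -0.1] w 0.0854 q [-22.2  36.3  61.9  -0.   81.8 -18. ]
 toolx [ 0. -0. -1.] z [ 0.997 -0.073  0.   ]
[[[0.78, 0.06, -0.01, -0.002, 0.001, 0.001, 0.3], [0.78, 0.06, -0.01, -0.002, 0.001, 0.001, 0.3], [0.78, 0.06, -0.01, -0.002, 0.001, 0.001, 0.3]]]
(0.89, 56.0, 265.0) [ 0.4566 -0.197   0.045 ]
(0.83, 190.8, 250.2) [ 0.5823 -0.1908  0.045 ]
(0.64, 260.5, 182.5) [ 0.6496 -0.1317  0.045 ]
[[259.87494246 186.31145117]]
```

View pics/w6.png

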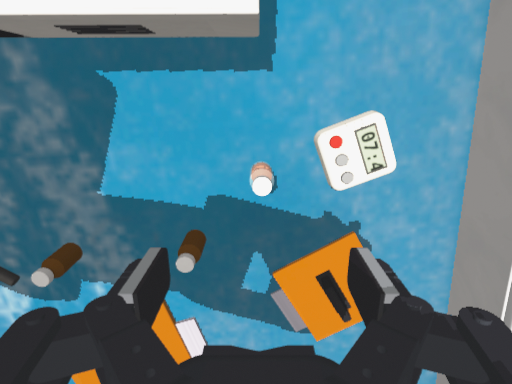

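The view shows vial B's cap at (262,185), as predicted, and the small cover well clear of it.

Emit:
drive_tool --targets '[[[0.78, 0.05, 0.02, 0, 0, 0, 0.3], [0.78, 0.05, 0.01, 0, 0, 0, 0.3], [0.78, 0.0, 0.01, 0, 0, 0, 0.3], [0, 0, 0, 0, 0, 0, -1], [0, 0, 0, 0, 0, 0, -1]]]'

```text
time_s: 9.2
position: [0.6491, -0.1295, 0.0372]
tool_rot: [[0.0, 0.072, 0.997], [-0.0, 0.997, -0.072], [-1.0, -0.0, 0.0]]
ft_force: [0.7, -0.4, 1.0]
grip_width: 0.0274
```

Emit:
drive_tool --targets '[[[0, 0, 0, 0, 0, 0, -1], [0, 0, 0, 0, 0, 0, -1], [0, 0, 0, 0, 0, 0, -1], [0, 0, 0, 0, 0, 0, -1]]]'

```text
time_s: 9.6
position: [0.6499, -0.1301, 0.0387]
tool_rot: [[0.004, 0.072, 0.997], [-0.002, 0.997, -0.072], [-1.0, -0.001, 0.004]]
ft_force: [-0.9, -0.1, 7.1]
grip_width: 0.0149
```

```bash
python3 - <<'E'
from pl import *
st()
o=observe()
o['position']=o['position']+[0,0,.13];plan(rw(0,-18,166)+[0,.0005,0],down(-.07),-1,start=o)
E
```

```text
9.6 pos [ 0.6499 -0.1301  0.0387] F [-0.9 -0.1  7.1] w 0.0149 q [-21.5  42.8  69.3   0.   67.6 -17.4]
 toolx [ 0.004 -0.002 -1.   ] z [ 0.997 -0.072  0.004]
[[[0.01, 0.74, -0.43, 0.0, 0.001, 0.0, -1], [0.01, 0.74, -0.43, 0.0, 0.001, 0.0, -1], [0.01, 0.74, -0.43, 0.0, 0.001, 0.0, -1], [0.01, 0.74, -0.43, 0.0, 0.001, 0.0, -1], [0.01, 0.74, -0.43, 0.0, 0.001, 0.0, -1]]]
```

Emit:
drive_tool --targets '[[[-0.87, 0, 0, 0, 0, 0, -1], [-0.87, 0, 0, 0, 0, 0, -1], [-0.87, 0, 0, 0, 0, 0, -1], [0, 0.74, -0.43, 0, 0, 0, -1], [0, 0.74, -0.43, 0, 0, 0, -1]]]'

```text
time_s: 10.1
position: [0.6112, -0.0527, 0.1689]
tool_rot: [[0.004, 0.074, 0.997], [-0.001, 0.997, -0.074], [-1.0, -0.001, 0.004]]
ft_force: [0.2, -0.0, -1.1]
grip_width: 0.0147
```

Emit:
drive_tool --targets '[[[0, 0.74, -0.43, 0, 0, 0, -1], [0, 0.74, -0.43, 0, 0, 0, -1], [0, 0.74, -0.43, 0, 0, 0, -1], [0, 0, 0, 0, 0, 0, -1], [0, 0, 0, 0, 0, 0, -1]]]'

```text
time_s: 10.6
position: [0.5549, 0.0631, 0.1678]
tool_rot: [[0.002, 0.07, 0.998], [-0.0, 0.998, -0.07], [-1.0, -0.0, 0.002]]
ft_force: [1.8, -1.3, -0.1]
grip_width: 0.0148
```

```bash
python3 - <<'E'
from pl import *
st()
p=snap('wrist','w7.png')
plan(rw(0,-18,61)+[0,.0005,0],down(-.07),-1)
E
```

```text
10.6 pos [0.5549 0.0631 0.1678] F [ 1.8 -1.3 -0.1] w 0.0148 q [-5.7 25.7 79.1 -0.  75.1 -1.6]
 toolx [ 0.002 -0.    -1.   ] z [ 0.998 -0.07   0.002]
[[[0.71, -0.01, 0.0, -0.001, 0.0, 0.0, -1], [0.71, -0.01, 0.0, -0.001, 0.0, 0.0, -1], [0.71, -0.01, 0.0, -0.001, 0.0, 0.0, -1]]]
```

View pics/w7.png

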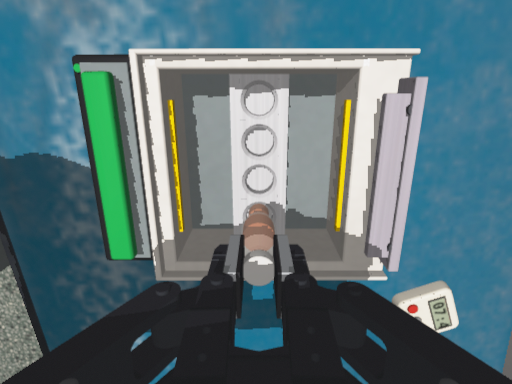

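Emit:
drive_tool --targets '[[[0.7, 0.0, 0, 0, 0, 0, -1], [0.7, 0.0, 0, 0, 0, 0, -1], [0.5, 0.0, 0, 0, 0, 0, -1], [0, 0, 0, 0, 0, 0, -1], [0, 0, 0, 0, 0, 0, -1]]]'

```text
time_s: 11.15
position: [0.5555, 0.0613, 0.0716]
tool_rot: [[-0.0, 0.074, 0.997], [-0.0, 0.997, -0.074], [-1.0, -0.0, -0.0]]
ft_force: [-1.4, -0.9, -0.7]
grip_width: 0.0154
```

Emit:
drive_tool --targets '[[[0.15, 0, 0, 0, 0, 0, -1], [0.08, 0, 0, 0, 0, 0, -1], [0, 0, 0, 0, 0, 0, -1]]]'

```text
time_s: 11.45
position: [0.5573, 0.0649, 0.067]
tool_rot: [[0.01, 0.073, 0.997], [0.004, 0.997, -0.073], [-1.0, 0.005, 0.01]]
ft_force: [-12.2, 17.5, 54.9]
grip_width: 0.0149
```

Emit:
drive_tool --targets '[[[-0.3, 0, 0, 0, 0, 0, -1], [0, 0, 0, 0, 0, 0, -1], [0, 0, 0, 0, 0, 0, -1]]]'

```text
time_s: 11.75
position: [0.5551, 0.062, 0.0752]
tool_rot: [[0.0, 0.073, 0.997], [-0.0, 0.997, -0.073], [-1.0, -0.0, 0.0]]
ft_force: [0.1, -0.6, -0.3]
grip_width: 0.015
```

```bash
python3 - <<'E'
from pl import *
from ov import *
p=snap('wrist','w8.png');st()
pickle.dump(p,open('w8.pkl','wb'))
draw(p,VR,(106,84,300,300),2,'o8.png')
E
```

```text
11.8 pos [0.5548 0.0621 0.0747] F [ 0.4 -0.4 -0.7] w 0.0148 q [-5.8 31.8 85.9 -0.  62.3 -1.6]
 toolx [-0.001 -0.    -1.   ] z [ 0.997 -0.073 -0.001]
```

View pics/o8.png

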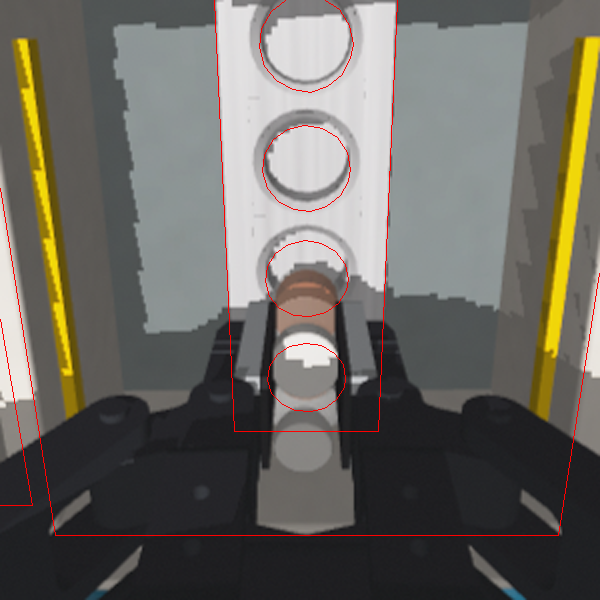

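Emit:
drive_tool --targets '[[[0, 0.05, 0, 0, 0, 0, -1], [0.06, 0, 0, 0, 0, 0, -1], [0.06, 0, 0, 0, 0, 0, -1], [0.06, 0, 0, 0, 0, 0, -1], [0, 0, 0, 0, 0, 0, -1]]]'

```text
time_s: 12.3
position: [0.5549, 0.0652, 0.0657]
tool_rot: [[-0.001, 0.072, 0.997], [0.0, 0.997, -0.072], [-1.0, 0.0, -0.001]]
ft_force: [0.5, 0.9, -1.2]
grip_width: 0.0151
```

Emit:
drive_tool --targets '[[[0.04, 0, 0, 0, 0, 0, -1], [0.04, 0, 0, 0, 0, 0, -1], [0, 0, 0, 0, 0, 0, -1]]]'

```text
time_s: 12.6
position: [0.5549, 0.0651, 0.0619]
tool_rot: [[-0.001, 0.072, 0.997], [0.0, 0.997, -0.072], [-1.0, 0.0, -0.001]]
ft_force: [0.9, 0.5, -0.9]
grip_width: 0.015
```

Emit:
drive_tool --targets '[[[0.04, 0, 0, 0, 0, 0, -1], [0.0, 0, 0, 0, 0, 0, -1], [0, 0, 0, 0, 0, 0, -1]]]'

```text
time_s: 12.9
position: [0.555, 0.065, 0.0602]
tool_rot: [[-0.0, 0.072, 0.997], [-0.0, 0.997, -0.072], [-1.0, -0.0, -0.0]]
ft_force: [0.4, 1.1, -0.4]
grip_width: 0.0149
```

Emit:
drive_tool --targets '[[[0.04, 0, 0, 0, 0, 0, -1], [0.04, 0, 0, 0, 0, 0, -1], [0, 0, 0, 0, 0, 0, -1]]]'

```text
time_s: 13.2
position: [0.5556, 0.0647, 0.0579]
tool_rot: [[0.002, 0.072, 0.997], [-0.001, 0.997, -0.072], [-1.0, -0.001, 0.002]]
ft_force: [-3.6, 0.2, 14.5]
grip_width: 0.015
```

Floor contact. I'll release.

Emit:
drive_tool --targets '[[[0, 0, 0, 0, 0, 0, -0.3], [0, 0, 0, 0, 0, 0, -0.3], [0, 0, 0, 0, 0, 0, -0.2], [-0.5, 0, 0, 0, 0, 0, 0], [-0.9, 0, 0, 0, 0, 0, 0.5]]]'

```text
time_s: 13.7
position: [0.5535, 0.065, 0.1244]
tool_rot: [[-0.007, 0.072, 0.997], [0.0, 0.997, -0.072], [-1.0, -0.0, -0.007]]
ft_force: [0.7, 0.9, 0.7]
grip_width: 0.0559
```

Emit:
drive_tool --targets '[[[-0.5, 0, 0, 0, 0, 0, 1], [0, -0.9, 0, 0, 0, 0, 1], [0, -0.9, 0, 0, 0, 0, 1]]]'

```text
time_s: 14.0
position: [0.5487, -0.0251, 0.152]
tool_rot: [[0.002, 0.069, 0.998], [-0.001, 0.998, -0.069], [-1.0, -0.001, 0.002]]
ft_force: [1.4, -0.6, -0.3]
grip_width: 0.0855
```

```bash
python3 - <<'E'
from pl import *
from ov import *
p=snap('wrist','w9.png');st()
v=VR.copy();v[1]=.081
draw(p,v,(100,0,312,234),2.5,'o9.png')
plan([.575,-.199,.15],down(-.07),1)
E
```

```text
14.05 pos [ 0.5484 -0.0316  0.1514] F [ 1.4 -5.7 -0.1] w 0.0852 q [-15.6  25.8  81.9  -0.2  72.2 -11.3]
 toolx [ 0.    -0.003 -1.   ] z [ 0.997 -0.074  0.001]
[[[0.01, -0.82, 0.19, -0.001, 0.0, 0.001, 1], [0.01, -0.82, 0.19, -0.001, 0.0, 0.001, 1], [0.01, -0.83, 0.19, -0.001, 0.0, 0.001, 1], [0.01, -0.83, 0.19, -0.001, 0.0, 0.001, 1]]]
```

View pics/o9.png

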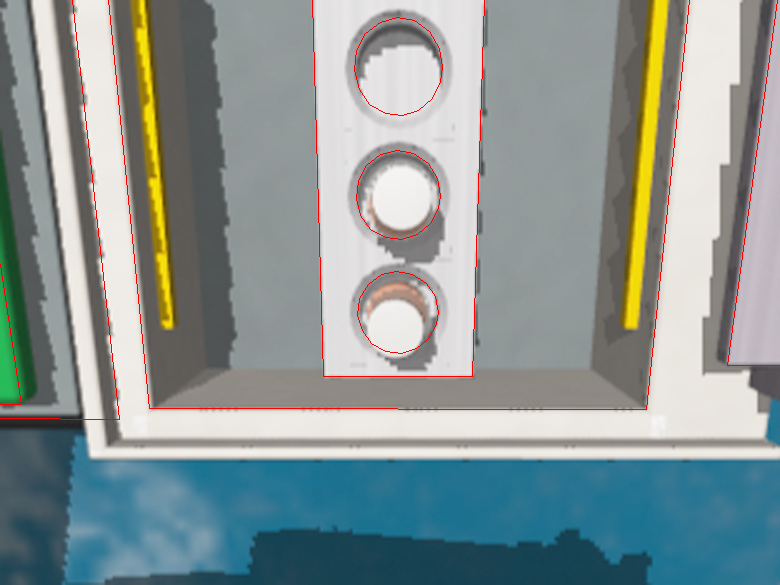

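The overlay with y=0.081 fits very well, and both vials stand in wells 0 and 1 (zoomed px 395,325 and 400,197). Now vial C.

```bash
sed -i 's/VR=np.array.*/VR=np.array([.5567,.081,-.0703])/' pl.py
```

Emit:
drive_tool --targets '[[[0, -0.82, 0.19, 0, 0, 0, 1], [0, -0.8, 0.19, 0, 0, 0, 1], [0, -0.8, 0.19, 0, 0, 0, 1], [0, -0.72, 0.19, 0, 0, 0, 1], [0, 0, 0, 0, 0, 0, 0.5]]]'

```text
time_s: 14.55
position: [0.5754, -0.1883, 0.1505]
tool_rot: [[-0.0, 0.076, 0.997], [-0.001, 0.997, -0.076], [-1.0, -0.001, -0.0]]
ft_force: [0.1, 0.8, -0.4]
grip_width: 0.0734
```

```bash
python3 - <<'E'
from pl import *
p=snap('wrist','w10.png');st()
for r in rec(p,'vial_a'): print(r,onz(p,r[1],r[2],.045).round(4))
print(proj(p,[[.575,-.199,.053]]))
plan([.575,-.199,.036],down(-.07),.3)
E
```

```text
14.6 pos [ 0.5751 -0.186   0.1505] F [ 0.   0.8 -0.8] w 0.0663 q [-29.1  31.   72.6  -0.   76.4 -24.8]
 toolx [-0.001  0.    -1.   ] z [ 0.997 -0.075 -0.001]
(0.9, 261.6, 195.4) [ 0.5781 -0.1939  0.045 ]
(0.55, 114.1, 211.6) [ 0.4509 -0.199   0.045 ]
[[258.39213475 204.6242948 ]]
[[[0.76, -0.1, 0.01, -0.001, 0.0, 0.0, 0.3], [0.76, -0.1, 0.01, -0.001, 0.0, 0.0, 0.3], [0.76, -0.1, 0.01, -0.001, 0.0, 0.0, 0.3]]]
```

View pics/w10.png

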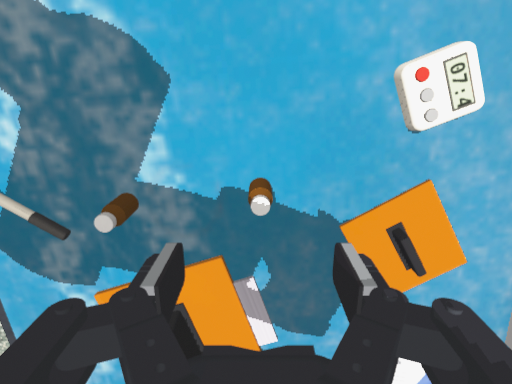

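Emit:
drive_tool --targets '[[[0.76, -0.1, 0.02, 0, 0, 0, 0.3], [0.76, -0.1, 0.02, 0, 0, 0, 0.3], [0.76, -0.08, 0.02, 0, 0, 0, 0.3], [0, 0, 0, 0, 0, 0, -0.5], [0, 0, 0, 0, 0, 0, -1]]]'

```text
time_s: 15.15
position: [0.5775, -0.1973, 0.0381]
tool_rot: [[-0.0, 0.071, 0.997], [0.0, 0.997, -0.071], [-1.0, 0.0, -0.0]]
ft_force: [0.2, -0.2, 1.5]
grip_width: 0.027
```

Emit:
drive_tool --targets '[[[0, 0, 0, 0, 0, 0, -1], [0, 0, 0, 0, 0, 0, -1], [0, 0, 0, 0, 0, 0, -1], [0, 0, 0, 0, 0, 0, -1]]]'

```text
time_s: 15.55
position: [0.5782, -0.1986, 0.0395]
tool_rot: [[0.003, 0.072, 0.997], [-0.002, 0.997, -0.072], [-1.0, -0.002, 0.004]]
ft_force: [-0.3, -0.4, 7.7]
grip_width: 0.0146
```

```bash
python3 - <<'E'
from pl import *
p=snap('wrist','w11.png');st()
o=observe()
o['position']=o['position']+[0,0,.13];plan(rw(0,18,166),down(-.07),-1,start=o)
E
```

```text
15.6 pos [ 0.5782 -0.1986  0.0395] F [-1.8  0.5  7.6] w 0.0148 q [-30.   38.6  78.8   0.   62.4 -25.9]
 toolx [ 0.003 -0.002 -1.   ] z [ 0.997 -0.072  0.004]
[[[0.01, 0.84, -0.12, 0.0, 0.001, 0.0, -1], [0.01, 0.84, -0.12, 0.0, 0.001, 0.0, -1], [0.01, 0.84, -0.12, 0.0, 0.001, 0.0, -1], [0.01, 0.84, -0.12, 0.0, 0.001, 0.0, -1], [0.01, 0.84, -0.12, 0.0, 0.001, 0.0, -1]]]
[[[0.01, 0.84, -0.12, 0.0, 0.001, 0.0, -1], [0.01, 0.84, -0.12, 0.0, 0.001, 0.0, -1]]]
```

View pics/w11.png

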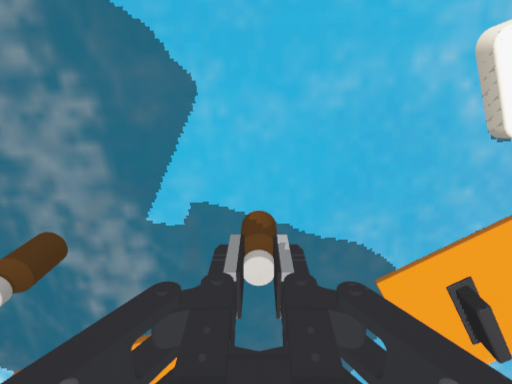

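Emit:
drive_tool --targets '[[[-0.87, 0, 0, 0, 0, 0, -1], [-0.87, 0, 0, 0, 0, 0, -1], [-0.87, 0, 0, 0, 0, 0, -1], [0, 0.84, -0.12, 0, 0, 0, -1], [0, 0.84, -0.12, 0, 0, 0, -1]]]'

```text
time_s: 16.1
position: [0.5715, -0.1133, 0.17]
tool_rot: [[0.004, 0.074, 0.997], [-0.002, 0.997, -0.074], [-1.0, -0.001, 0.004]]
ft_force: [0.4, 0.3, -0.4]
grip_width: 0.015
```

Emit:
drive_tool --targets '[[[0, 0.84, -0.12, 0, 0, 0, -1], [0, 0.84, -0.12, 0, 0, 0, -1], [0, 0.84, -0.12, 0, 0, 0, -1], [0, 0.84, -0.12, 0, 0, 0, -1], [0, 0.84, -0.12, 0, 0, 0, -1]]]'

```text
time_s: 16.6
position: [0.5561, 0.0998, 0.1688]
tool_rot: [[0.001, 0.072, 0.997], [-0.0, 0.997, -0.072], [-1.0, 0.0, 0.001]]
ft_force: [-0.3, 0.3, 0.1]
grip_width: 0.0147
```

Emit:
drive_tool --targets '[[[0, 0, 0, 0, 0, 0, -1], [0, 0, 0, 0, 0, 0, -1]]]'

```text
time_s: 16.8
position: [0.5563, 0.0988, 0.1685]
tool_rot: [[0.001, 0.07, 0.998], [-0.0, 0.998, -0.07], [-1.0, -0.0, 0.001]]
ft_force: [-0.1, 0.0, -0.8]
grip_width: 0.0144
```

```bash
python3 - <<'E'
from pl import *
st()
plan(rw(0,18,74),down(-.07),-1)
E
```

```text
16.8 pos [0.5563 0.0988 0.1685] F [-0.1  0.  -0.8] w 0.0144 q [-1.9 26.2 77.9 -0.  75.8  2.1]
 toolx [ 0.001 -0.    -1.   ] z [ 0.998 -0.07   0.001]
[[[0.95, 0.0, 0.02, 0.0, 0.001, 0.0, -1], [0.95, 0.0, 0.02, 0.0, 0.001, 0.0, -1]]]
```

Emit:
drive_tool --targets '[[[0.7, 0.01, 0.02, 0, 0, 0, -1], [0.7, 0.0, 0.02, 0, 0, 0, -1], [0.5, 0.0, 0, 0, 0, 0, -1], [0, 0, 0, 0, 0, 0, -1]]]'

```text
time_s: 17.2
position: [0.5585, 0.0974, 0.0718]
tool_rot: [[-0.001, 0.074, 0.997], [0.001, 0.997, -0.074], [-1.0, 0.001, -0.001]]
ft_force: [-0.1, 0.9, -0.0]
grip_width: 0.0144
```

Emit:
drive_tool --targets '[[[0.07, 0, 0, 0, 0, 0, -1], [0.07, 0, 0, 0, 0, 0, -1], [0, 0, 0, 0, 0, 0, -1]]]'

```text
time_s: 17.5
position: [0.5598, 0.0983, 0.0704]
tool_rot: [[0.006, 0.073, 0.997], [0.001, 0.997, -0.073], [-1.0, 0.002, 0.006]]
ft_force: [-10.7, 5.2, 34.7]
grip_width: 0.0146
```

Emit:
drive_tool --targets '[[[-0.2, 0, 0, 0, 0, 0, -1], [0, 0.05, -0.03, 0, 0, 0, -1], [0, 0, 0, 0, 0, 0, -1], [0.06, 0, 0, 0, 0, 0, -1], [0, 0, 0, 0, 0, 0, -1]]]'

```text
time_s: 18.0
position: [0.5568, 0.1008, 0.0718]
tool_rot: [[-0.002, 0.072, 0.997], [-0.0, 0.997, -0.072], [-1.0, -0.0, -0.002]]
ft_force: [0.5, -0.5, -0.9]
grip_width: 0.0143
```

Emit:
drive_tool --targets '[[[0.06, 0, 0, 0, 0, 0, -1], [0.06, 0, 0, 0, 0, 0, -1], [0, 0, 0, 0, 0, 0, -1]]]'

```text
time_s: 18.3
position: [0.557, 0.101, 0.0662]
tool_rot: [[-0.001, 0.072, 0.997], [0.0, 0.997, -0.072], [-1.0, -0.0, -0.001]]
ft_force: [0.3, -0.1, -0.6]
grip_width: 0.0145
```

Emit:
drive_tool --targets '[[[0.06, 0, 0, 0, 0, 0, -1], [0.06, 0, 0, 0, 0, 0, -1], [0, 0, 0, 0, 0, 0, -1]]]'

```text
time_s: 18.6
position: [0.557, 0.101, 0.0604]
tool_rot: [[-0.001, 0.072, 0.997], [0.0, 0.997, -0.072], [-1.0, 0.0, -0.001]]
ft_force: [0.4, 0.3, 0.0]
grip_width: 0.015
```

Emit:
drive_tool --targets '[[[0.04, 0, 0, 0, 0, 0, -1], [0, 0, 0, 0, 0, 0, -1], [0, 0, 0, 0, 0, 0, -1]]]'

```text
time_s: 18.9
position: [0.5574, 0.1009, 0.0591]
tool_rot: [[0.001, 0.072, 0.997], [-0.0, 0.997, -0.072], [-1.0, -0.0, 0.001]]
ft_force: [-0.3, -0.3, 3.3]
grip_width: 0.0147
```

Floor reached. Release, then go to vial D.

Emit:
drive_tool --targets '[[[0, 0, 0, 0, 0, 0, -0.3], [0, 0, 0, 0, 0, 0, -0.3], [0, 0, 0, 0, 0, 0, -0.2], [-0.5, 0, 0, 0, 0, 0, 0], [-0.9, 0, 0, 0, 0, 0, 0.5]]]'

```text
time_s: 19.4
position: [0.5557, 0.101, 0.1271]
tool_rot: [[-0.007, 0.072, 0.997], [0.0, 0.997, -0.072], [-1.0, -0.0, -0.007]]
ft_force: [0.7, 0.1, 0.9]
grip_width: 0.0557
```

Emit:
drive_tool --targets '[[[-0.5, 0, 0, 0, 0, 0, 1], [0, -0.9, -0.2, 0, 0, 0, 1], [0, -0.9, -0.2, 0, 0, 0, 1]]]'

```text
time_s: 19.7
position: [0.5306, 0.0123, 0.1545]
tool_rot: [[0.002, 0.069, 0.998], [-0.0, 0.998, -0.069], [-1.0, -0.0, 0.002]]
ft_force: [0.8, -1.4, 0.1]
grip_width: 0.0852
```

```bash
python3 - <<'E'
from pl import *
p=snap('wrist','w12.png');st()
plan([.4435,-.2045,.15],down(-.07),1)
E
```

```text
19.75 pos [0.529  0.0065 0.154 ] F [ 2.4 -4.9  0.5] w 0.0854 q [-12.1  23.8  84.9  -0.2  71.3  -7.8]
 toolx [-0.001 -0.003 -1.   ] z [ 0.997 -0.074 -0.   ]
[[[0.02, -0.87, -0.28, -0.001, 0.0, 0.001, 1], [0.02, -0.87, -0.28, -0.001, 0.0, 0.001, 1], [0.02, -0.87, -0.28, -0.001, 0.0, 0.001, 1], [0.02, -0.87, -0.28, -0.001, 0.0, 0.001, 1], [0.02, -0.87, -0.28, -0.001, 0.0, 0.001, 1]]]
```

View pics/w12.png

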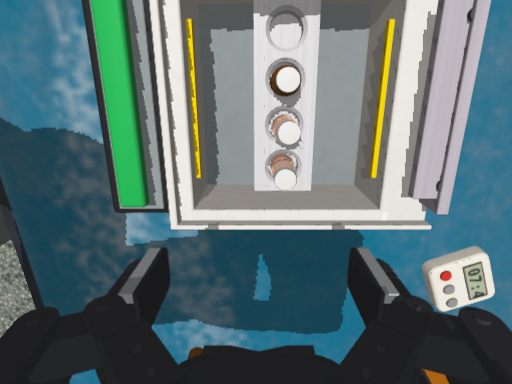

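Three vials are seated, at (285,178), (288,130) and (288,80).

Emit:
drive_tool --targets '[[[0, -0.87, -0.27, 0, 0, 0, 1], [0, -0.87, -0.27, 0, 0, 0, 1], [0, -0.87, -0.27, 0, 0, 0, 1], [0, -0.8, -0.27, 0, 0, 0, 1], [0, -0.75, -0.27, 0, 0, 0, 0.8]]]'

```text
time_s: 20.25
position: [0.4476, -0.1916, 0.1538]
tool_rot: [[0.0, 0.072, 0.997], [-0.0, 0.997, -0.072], [-1.0, -0.0, 0.0]]
ft_force: [0.1, 0.0, -0.8]
grip_width: 0.0771
```

Emit:
drive_tool --targets '[[[0, 0, 0, 0, 0, 0, 0.5], [0, 0, 0, 0, 0, 0, 0.3]]]'

```text
time_s: 20.45
position: [0.4482, -0.1903, 0.1537]
tool_rot: [[-0.0, 0.074, 0.997], [0.0, 0.997, -0.074], [-1.0, 0.0, -0.0]]
ft_force: [-0.3, -0.5, -0.7]
grip_width: 0.0554
```

```bash
python3 - <<'E'
from pl import *
p=snap('wrist','w13.png');st()
import pickle;pickle.dump(p,open('w13.pkl','wb'))
print(proj(p,[[.4435,-.2045,.053]]))
plan([.4435,-.2045,.036],down(-.07),.3)
E
```

```text
20.5 pos [ 0.4485 -0.1895  0.1537] F [-0.1  0.4 -0.3] w 0.0552 q [-36.9  20.   91.4   0.   68.7 -32.7]
 toolx [-0.  0. -1.] z [ 0.997 -0.072 -0.   ]
[[253.55113413 207.6940034 ]]
[[[0.78, -0.1, -0.03, -0.001, 0.0, 0.0, 0.3], [0.78, -0.1, -0.03, -0.001, 0.0, 0.0, 0.3], [0.78, -0.1, -0.03, -0.001, 0.0, 0.0, 0.3]]]
```

View pics/w13.png

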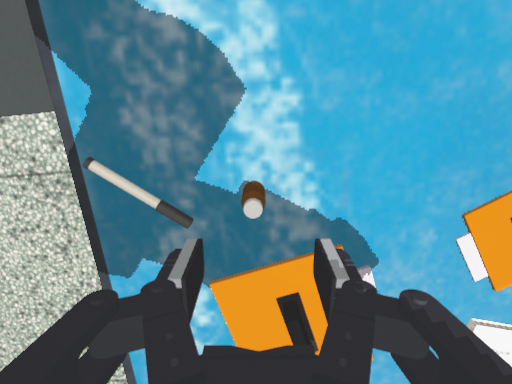

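Emit:
drive_tool --targets '[[[0.76, -0.1, -0.03, 0, 0, 0, 0.3], [0.76, -0.1, -0.03, 0, 0, 0, 0.3], [0.76, -0.1, -0.03, 0, 0, 0, 0.3], [0, 0, 0, 0, 0, 0, -0.5], [0, 0, 0, 0, 0, 0, -1]]]'

```text
time_s: 21.0
position: [0.4435, -0.2038, 0.0404]
tool_rot: [[-0.0, 0.071, 0.997], [0.0, 0.997, -0.071], [-1.0, 0.0, -0.0]]
ft_force: [-0.1, -0.2, 1.2]
grip_width: 0.0273
```

Emit:
drive_tool --targets '[[[0, 0, 0, 0, 0, 0, -1], [0, 0, 0, 0, 0, 0, -1], [0, 0, 0, 0, 0, 0, -1], [0, 0, 0, 0, 0, 0, -1]]]'

```text
time_s: 21.4
position: [0.4437, -0.2051, 0.0413]
tool_rot: [[0.003, 0.072, 0.997], [-0.002, 0.997, -0.072], [-1.0, -0.002, 0.003]]
ft_force: [0.4, -0.3, 7.8]
grip_width: 0.0146
```

```bash
python3 - <<'E'
from pl import *
p=snap('wrist','w14.png');st()
o=observe()
o['position']=o['position']+[0,0,.13];plan(rw(0,54,168)+[-.001,.002,0],down(-.07),-1,start=o)
E
```

```text
21.45 pos [ 0.4437 -0.2052  0.0413] F [ 0.5 -0.2  8.5] w 0.0148 q [-38.7  29.4  99.2  -0.   51.2 -34.6]
 toolx [ 0.003 -0.002 -1.   ] z [ 0.997 -0.072  0.003]
[[[0.01, 0.87, 0.23, 0.0, 0.0, 0.0, -1], [0.01, 0.87, 0.23, 0.0, 0.0, 0.0, -1], [0.01, 0.87, 0.23, 0.0, 0.0, 0.0, -1], [0.01, 0.87, 0.23, 0.0, 0.0, 0.0, -1], [0.01, 0.87, 0.23, 0.0, 0.0, 0.0, -1]]]
[[[0.01, 0.87, 0.23, 0.0, 0.0, 0.0, -1], [0.01, 0.87, 0.23, 0.0, 0.0, 0.0, -1], [0.01, 0.87, 0.23, 0.0, 0.0, 0.0, -1]]]
```

View pics/w14.png

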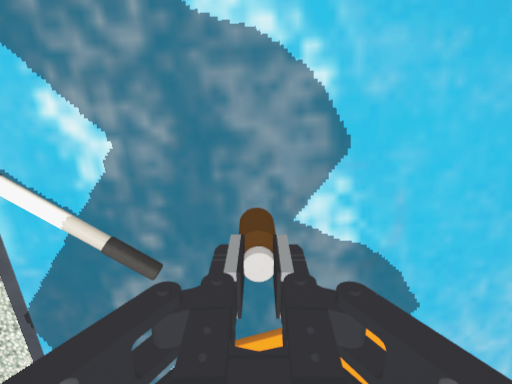

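Emit:
drive_tool --targets '[[[-0.87, 0, 0, 0, 0, 0, -1], [-0.87, 0, 0, 0, 0, 0, -1], [-0.87, 0, 0, 0, 0, 0, -1], [0, 0.87, 0.23, 0, 0, 0, -1], [0, 0.87, 0.23, 0, 0, 0, -1]]]'

```text
time_s: 21.95
position: [0.4726, -0.1192, 0.1722]
tool_rot: [[0.003, 0.075, 0.997], [-0.002, 0.997, -0.075], [-1.0, -0.001, 0.004]]
ft_force: [0.4, -0.5, -1.0]
grip_width: 0.0146
```

Emit:
drive_tool --targets '[[[0, 0.87, 0.23, 0, 0, 0, -1], [0, 0.87, 0.23, 0, 0, 0, -1], [0, 0.87, 0.23, 0, 0, 0, -1], [0, 0.87, 0.23, 0, 0, 0, -1], [0, 0.87, 0.23, 0, 0, 0, -1]]]'

```text
time_s: 22.45
position: [0.5453, 0.0953, 0.171]
tool_rot: [[0.001, 0.072, 0.997], [-0.0, 0.997, -0.072], [-1.0, -0.0, 0.001]]
ft_force: [-0.5, -1.1, -0.7]
grip_width: 0.0145
```

Emit:
drive_tool --targets '[[[0, 0.87, 0.23, 0, 0, 0, -1], [0, 0, 0, 0, 0, 0, -1], [0, 0, 0, 0, 0, 0, -1], [0, 0, 0, 0, 0, 0, -1]]]'

```text
time_s: 22.85
position: [0.5594, 0.1351, 0.1706]
tool_rot: [[-0.0, 0.073, 0.997], [-0.0, 0.997, -0.073], [-1.0, -0.0, -0.0]]
ft_force: [-0.1, 0.0, -0.2]
grip_width: 0.0144
```

```bash
python3 - <<'E'
from pl import *
p=snap('wrist','w15.png');st()
plan(rw(0,54,76)+[-.001,.002,0],down(-.07),-1)
E
```

```text
22.9 pos [0.5595 0.1348 0.1706] F [ 0.4 -0.  -1.1] w 0.0141 q [ 1.8 27.2 76.  -0.  76.9  6. ]
 toolx [ 0. -0. -1.] z [ 0.997 -0.073  0.   ]
[[[0.95, 0.02, 0.0, -0.002, 0.0, 0.0, -1], [0.95, 0.02, 0.0, -0.002, 0.0, 0.0, -1]]]
```

Emit:
drive_tool --targets '[[[0.7, 0.03, 0, 0, 0, 0, -1], [0.7, 0.02, 0, 0, 0, 0, -1], [0.45, 0.0, 0, 0, 0, 0, -1], [0, 0, 0, 0, 0, 0, -1], [0, 0, 0, 0, 0, 0, -1]]]'

```text
time_s: 23.4
position: [0.5602, 0.1376, 0.0787]
tool_rot: [[0.0, 0.073, 0.997], [0.0, 0.997, -0.073], [-1.0, 0.0, 0.0]]
ft_force: [0.7, 0.3, -0.4]
grip_width: 0.0143
```

Emit:
drive_tool --targets '[[[0.06, 0, 0, 0, 0, 0, -1], [0.06, 0, 0, 0, 0, 0, -1], [0, 0, 0, 0, 0, 0, -1]]]'

```text
time_s: 23.7
position: [0.5599, 0.1383, 0.0721]
tool_rot: [[0.0, 0.072, 0.997], [0.0, 0.997, -0.072], [-1.0, 0.0, 0.0]]
ft_force: [-0.2, -0.1, -0.2]
grip_width: 0.0144
```

Emit:
drive_tool --targets '[[[0.06, 0, 0, 0, 0, 0, -1], [0.06, 0, 0, 0, 0, 0, -1], [0, 0, 0, 0, 0, 0, -1]]]'

```text
time_s: 24.0
position: [0.5597, 0.1384, 0.0654]
tool_rot: [[-0.001, 0.072, 0.997], [-0.0, 0.997, -0.072], [-1.0, -0.0, -0.001]]
ft_force: [-0.5, -0.3, -0.6]
grip_width: 0.0145
```

Emit:
drive_tool --targets '[[[0.05, 0, 0, 0, 0, 0, -1], [0, 0, 0, 0, 0, 0, -1], [0, 0, 0, 0, 0, 0, -1]]]'

```text
time_s: 24.3
position: [0.5599, 0.1384, 0.0633]
tool_rot: [[-0.0, 0.072, 0.997], [0.0, 0.997, -0.072], [-1.0, -0.0, -0.0]]
ft_force: [0.4, 0.3, -0.9]
grip_width: 0.0144
```

Emit:
drive_tool --targets '[[[0.03, 0, 0, 0, 0, 0, -1], [0, 0, 0, 0, 0, 0, -1]]]'

```text
time_s: 24.5
position: [0.56, 0.1384, 0.0619]
tool_rot: [[0.0, 0.072, 0.997], [-0.0, 0.997, -0.072], [-1.0, -0.0, 0.0]]
ft_force: [0.3, -0.1, 1.0]
grip_width: 0.0146
```

Emit:
drive_tool --targets '[[[0, 0, 0, 0, 0, 0, -0.3], [0, 0, 0, 0, 0, 0, -0.3], [0, 0, 0, 0, 0, 0, -0.2], [-0.5, 0, 0, 0, 0, 0, 0], [-0.9, 0, 0, 0, 0, 0, 0.5]]]'

```text
time_s: 25.0
position: [0.5584, 0.1382, 0.1301]
tool_rot: [[-0.007, 0.072, 0.997], [-0.0, 0.997, -0.072], [-1.0, -0.001, -0.007]]
ft_force: [0.1, -0.1, 0.7]
grip_width: 0.056
```

Emit:
drive_tool --targets '[[[-0.8, 0, 0, 0, 0, 0, 1], [0, -0.9, -0.2, 0, 0, 0, 1], [0, -0.9, -0.2, 0, 0, 0, 1], [0, -0.9, -0.2, 0, 0, 0, 1], [0, -0.9, -0.2, 0, 0, 0, 1]]]'

```text
time_s: 25.5
position: [0.5062, -0.0397, 0.172]
tool_rot: [[0.0, 0.071, 0.997], [-0.0, 0.997, -0.071], [-1.0, -0.0, 0.0]]
ft_force: [1.0, -0.2, -0.3]
grip_width: 0.0853
```

```bash
python3 - <<'E'
from pl import *
from ov import *
p=snap('wrist','w16.png');st()
pickle.dump(p,open('w16.pkl','wb'))
draw(p,VR,(100,0,312,234),2.5,'o16.png')
s=snap('scene','s1.png');t=snap('top','t1.png')
pickle.dump((s,t),open('st1.pkl','wb'))
cv2.imwrite('pics/s1z.png',cv2.resize(cv2.imread('pics/s1.png')[140:370,160:400],None,fx=2.6,fy=2.6,interpolation=cv2.INTER_CUBIC))
E
```

```text
25.55 pos [ 0.5051 -0.0451  0.1719] F [ 1.9 -3.9  0.2] w 0.0856 q [-18.4  20.7  86.7  -0.2  72.6 -14. ]
 toolx [-0.001 -0.003 -1.   ] z [ 0.997 -0.076 -0.   ]
```

View pics/o16.png

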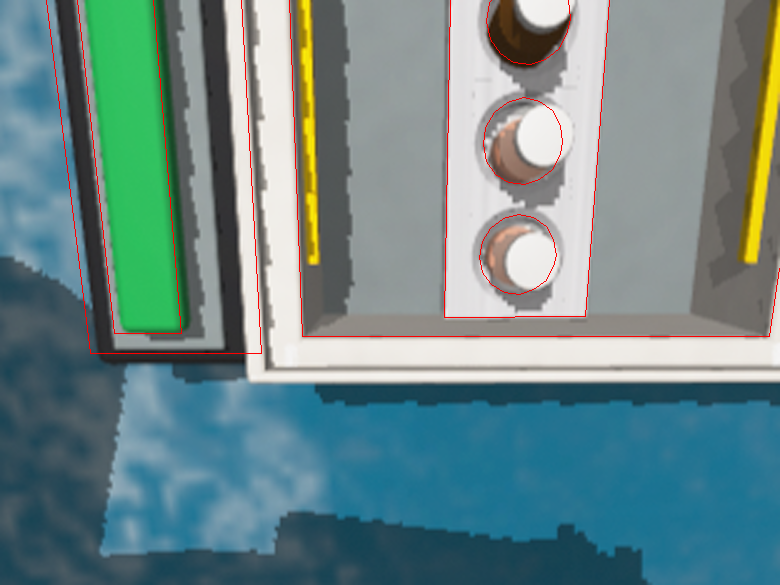

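View pics/s1z.png

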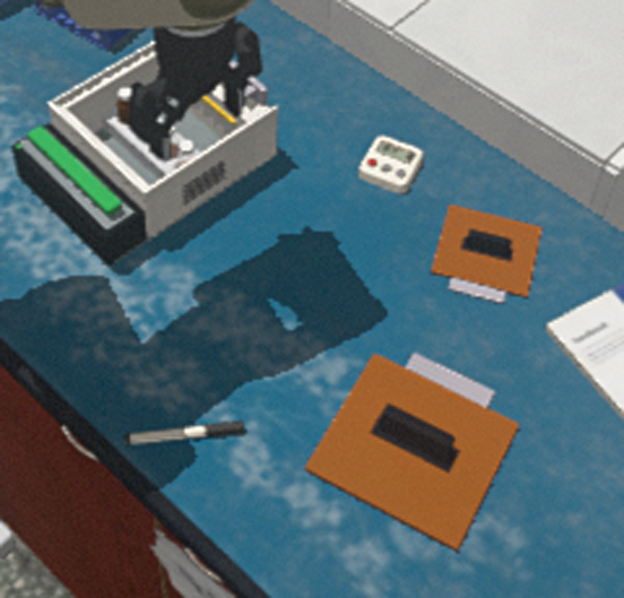

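```bash
python3 - <<'E'
from pl import *
plan([.478,-.3675,.17],down(.24),1)
E
```

```text
[[[0.01, -0.94, -0.01, -0.045, 0.0, 0.0, 1], [0.01, -0.94, -0.05, -0.045, 0.0, 0.0, 1], [0.01, -0.93, -0.09, -0.045, 0.0, 0.0, 1], [0.01, -0.93, -0.14, -0.045, 0.0, 0.0, 1], [0.01, -0.92, -0.18, -0.045, 0.0, 0.0, 1]]]
[[[0.01, -0.91, -0.22, -0.045, 0.0, 0.0, 1], [0.01, -0.9, -0.26, -0.045, 0.0, 0.0, 1]]]
```

Emit:
drive_tool --targets '[[[0, -0.94, -0.01, -0.045, 0, 0, 1], [0, -0.94, -0.05, -0.045, 0, 0, 1], [0, -0.93, -0.09, -0.045, 0, 0, 1], [0, -0.93, -0.14, -0.045, 0, 0, 1], [0, -0.92, -0.18, -0.045, 0, 0, 1]]]'

```text
time_s: 26.15
position: [0.488, -0.2729, 0.1719]
tool_rot: [[0.0, -0.156, 0.988], [0.0, 0.988, 0.156], [-1.0, 0.0, 0.0]]
ft_force: [0.8, -0.2, -0.8]
grip_width: 0.0854
```

Emit:
drive_tool --targets '[[[0, -0.85, -0.22, -0.045, 0, 0, 1], [0, -0.8, -0.24, -0.045, 0, 0, 1], [0, 0, 0, 0, 0, 0, 1], [0, 0, 0, 0, 0, 0, 1]]]'

```text
time_s: 26.55
position: [0.4798, -0.357, 0.1713]
tool_rot: [[-0.0, -0.24, 0.971], [0.001, 0.971, 0.24], [-1.0, 0.001, -0.0]]
ft_force: [0.2, 0.6, 0.3]
grip_width: 0.0856
```

```bash
cat >> ov.py <<'E'
def cbox():
    rect=lambda x0,x1,y0,y1,z:[(x0,y0,z),(x1,y0,z),(x1,y1,z),(x0,y1,z)]
    return [rect(-77.5,72,-80,80,8),rect(-7,7,-36,36,44),rect(72,95,-45,45,5),rect(-7,7,-36,36,8)]
E
python3 - <<'E'
from pl import *
from ov import *
p=snap('wrist','w17.png');st()
pickle.dump(p,open('w17.pkl','wb'))
t=get_image('top');s=get_image('scene')
pickle.dump((s,t),open('st2.pkl','wb'))
v=[.4783,-.3675,.2405]
draw(p,v,(0,0,512,384),1.5,'o17.png',cbox())
draw(s,v,(240,200,160,180),4,'o17s.png',cbox())
draw(t,v,(290,150,120,110),6,'o17t.png',cbox())
E
```

```text
26.6 pos [ 0.48   -0.3562  0.1716] F [-0.4  0.3 -0.2] w 0.0854 q [-47.9  29.2  72.    0.   78.8 -61.9]
 toolx [-0.     0.001 -1.   ] z [ 0.97   0.241 -0.   ]
```

View pics/o17.png

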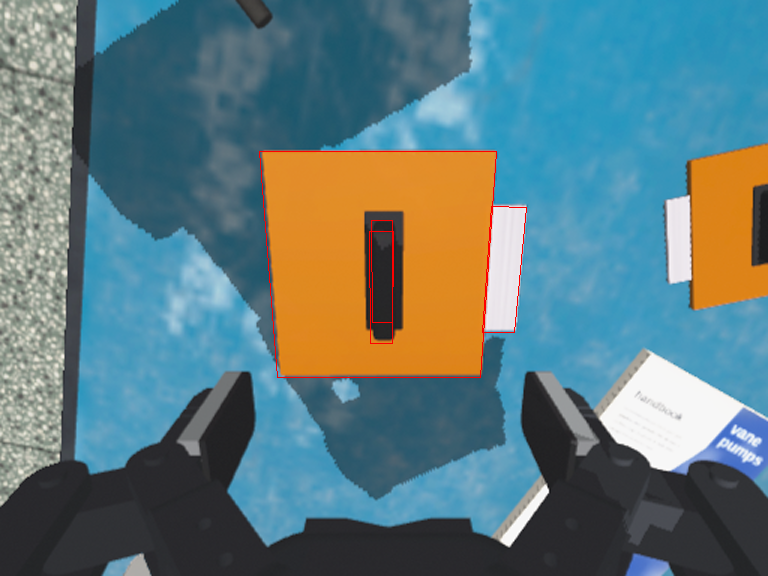

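View pics/o17s.png

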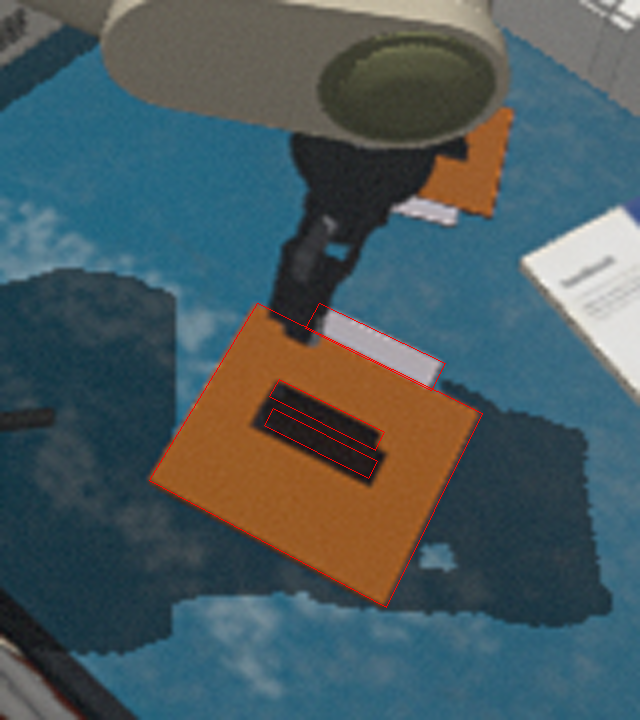

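The cover model fits exactly, and the cover hasn't moved. The handle has a wider foot. Descending to grip the fin.

```bash
python3 - <<'E'
from pl import *
plan([.478,-.3675,.017],down(.2405),.3)
E
```

```text
[[[0.77, -0.05, -0.02, 0.001, 0.0, 0.0, 0.3], [0.77, -0.05, -0.02, 0.001, 0.0, 0.0, 0.3], [0.77, -0.05, -0.02, 0.001, 0.0, 0.0, 0.3], [0.77, -0.05, -0.02, 0.001, 0.0, 0.0, 0.3]]]
```

Emit:
drive_tool --targets '[[[0.77, -0.05, -0.02, 0, 0, 0, 0.3], [0.77, -0.05, -0.02, 0, 0, 0, 0.3], [0.77, -0.05, -0.02, 0, 0, 0, 0.3], [0.6, -0.05, -0.02, 0, 0, 0, 0.3], [0.1, 0, 0, 0, 0, 0, 0.3]]]'

```text
time_s: 27.2
position: [0.4772, -0.3658, 0.0184]
tool_rot: [[-0.004, -0.242, 0.97], [0.005, 0.97, 0.242], [-1.0, 0.005, -0.003]]
ft_force: [-0.9, 0.2, -1.1]
grip_width: 0.0557
```

Emit:
drive_tool --targets '[[[0.05, 0, 0, 0, 0, 0, 0], [0, 0, 0, 0, 0, 0, -1], [0, 0, 0, 0, 0, 0, -1], [0, 0, 0, 0, 0, 0, -1], [0, 0, 0, 0, 0, 0, -1]]]' --force 60

```text
time_s: 27.7
position: [0.4787, -0.3685, 0.0208]
tool_rot: [[0.002, -0.241, 0.971], [-0.002, 0.971, 0.241], [-1.0, -0.003, 0.002]]
ft_force: [0.3, 1.0, 5.5]
grip_width: 0.0128
```

Emit:
drive_tool --targets '[[[0, 0, 0, 0, 0, 0, -1], [0, 0, 0, 0, 0, 0, -1], [0, 0, 0, 0, 0, 0, -1]]]' --force 90

```text
time_s: 28.0
position: [0.4787, -0.3686, 0.0209]
tool_rot: [[0.003, -0.241, 0.971], [-0.003, 0.971, 0.241], [-1.0, -0.003, 0.002]]
ft_force: [1.0, 1.7, 7.0]
grip_width: 0.0123
```

```bash
python3 - <<'E'
from pl import *
p=snap('wrist','w18.png');st()
E
```

```text
28.05 pos [ 0.4787 -0.3686  0.0209] F [0.9 2.6 6.4] w 0.0122 q [-48.8  39.5  81.    0.   59.4 -62.8]
 toolx [ 0.003 -0.003 -1.   ] z [0.971 0.241 0.002]
```

View pics/w18.png

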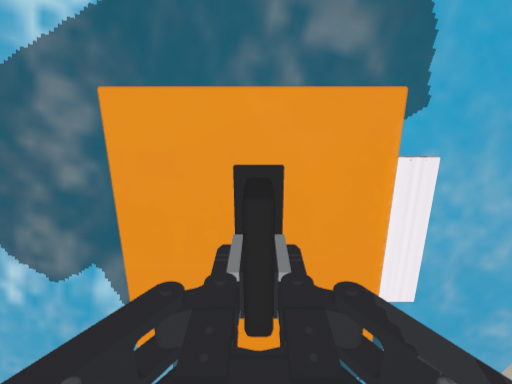

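Emit:
drive_tool --targets '[[[-0.2, 0, 0, 0, 0, 0, -1], [-0.4, 0, 0, 0, 0, 0, -1], [-0.6, 0, 0, 0, 0, 0, -1], [-0.7, 0, 0, 0, 0, 0, -1], [-0.7, 0, 0, 0, 0, 0, -1]]]'

```text
time_s: 28.55
position: [0.4776, -0.3677, 0.1508]
tool_rot: [[-0.0, -0.241, 0.971], [0.0, 0.971, 0.241], [-1.0, 0.0, -0.0]]
ft_force: [0.1, -0.2, -3.9]
grip_width: 0.0123
```

Emit:
drive_tool --targets '[[[-0.6, 0, 0, 0, 0, 0, -1], [-0.6, 0, 0, 0, 0, 0, -1], [-0.4, 0, 0, 0, 0, 0, -1], [0, 0, 0, 0, 0, 0, -1], [0, 0, 0, 0, 0, 0, -1]]]'

```text
time_s: 29.05
position: [0.4775, -0.3677, 0.2284]
tool_rot: [[-0.001, -0.241, 0.971], [0.001, 0.971, 0.241], [-1.0, 0.001, -0.0]]
ft_force: [0.1, -0.5, -3.3]
grip_width: 0.0122
```

```bash
python3 - <<'E'
from pl import *
from ov import *
p=snap('wrist','w19.png');s=snap('scene','s19.png');o=observe();st()
pickle.dump((p,s,o),open('w19.pkl','wb'))
R=o['tool_rot'];Rc=np.c_[R[:,2],R[:,1],-R[:,0]];org=o['position']+R[:,0]*.0209-R[:,2]*.0004+R[:,1]*.0012
for q,n,cr,f in((p,'o19.png',(0,0,512,384),1.5),(s,'o19s.png',(200,120,250,200),3)):
    x0,y0,w,h=cr
    im=cv2.cvtColor(q['image'],cv2.COLOR_RGB2BGR)[y0:y0+h,x0:x0+w];z=cv2.resize(im,None,fx=f,fy=f,interpolation=cv2.INTER_CUBIC)
    for l in cbox():
        X=org+(Rc@(np.array(l)/1000).T).T
        cv2.polylines(z,[((proj(q,X)-[x0,y0]+.5)*f).round().astype(int)],True,(0,0,255),1)
    cv2.imwrite('pics/'+n,z)
E
```

```text
29.15 pos [ 0.4774 -0.3676  0.2273] F [ 0.8  0.2 -3.3] w 0.0124 q [-48.8  27.4  65.8  -0.   87.  -62.8]
 toolx [-0.002  0.002 -1.   ] z [ 0.971  0.241 -0.001]
```

View pics/o19.png

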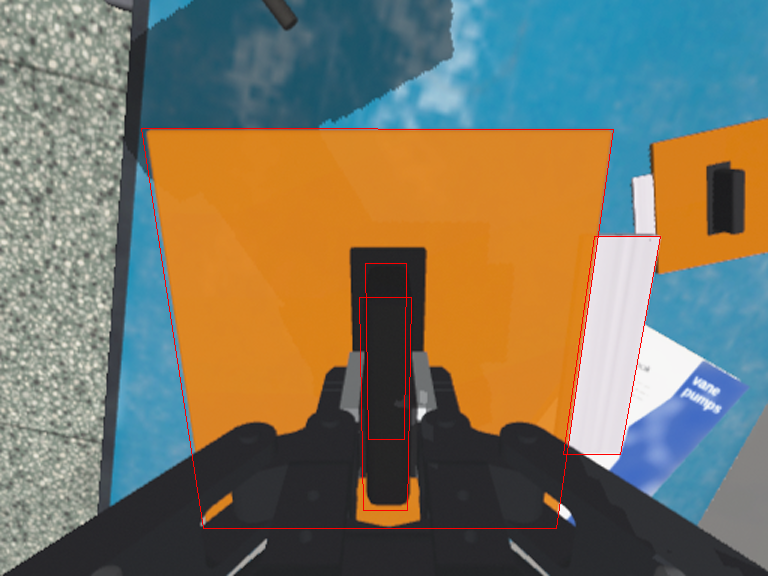

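View pics/o19s.png

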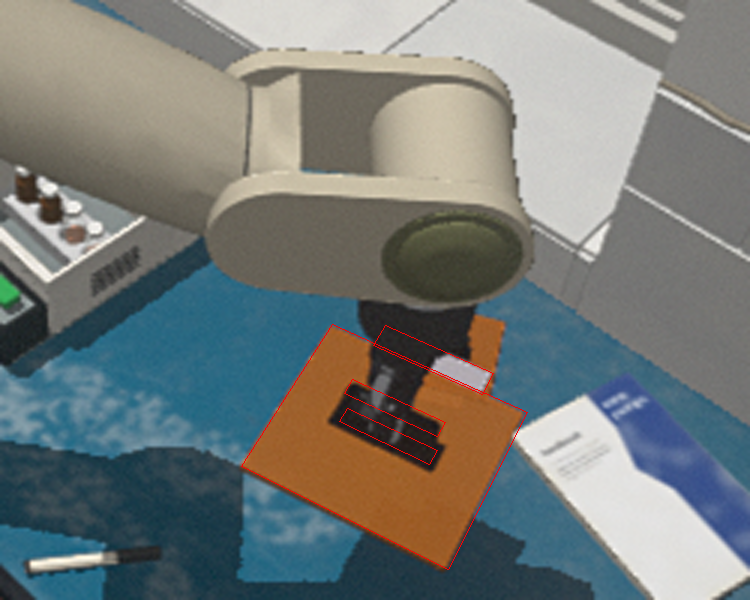

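```bash
cat > cv.py <<'E'
from pl import *
from ov import cbox
VR2=np.array([.5563,.082,-.0703])
G=dict(x=.0004,y=-.0012,z=.0209)
def cover_tcp(tipx,tipy,tipz,th):
    """tip in reactor mm, tilt rad -> tool position, R"""
    psi=VR2[2]
    Rr=Ro.from_euler('z',psi); Rc=(Rr*Ro.from_euler('y',th)).as_matrix()
    tip=rw(tipx,tipy,tipz,VR2); org=tip-Rc[:,0]*.095
    P=org+Rc@[G['x'],G['y'],G['z']]
    return P,np.c_[-Rc[:,2],Rc[:,1],Rc[:,0]]
def cover_now(o=None):
    o=o or observe();R=np.array(o['tool_rot']);Rc=np.c_[R[:,2],R[:,1],-R[:,0]]
    org=o['position']-Rc@[G['x'],G['y'],G['z']];tip=org+Rc[:,0]*.095
    c,s=np.cos(VR2[2]),np.sin(VR2[2]);d=(tip-[VR2[0],VR2[1],0])*1000
    return np.array([c*d[0]+s*d[1],-s*d[0]+c*d[1],d[2]]),np.arcsin(-Rc[2,0]),np.arctan2(Rc[1,0],Rc[0,0])-VR2[2],np.arcsin(Rc[2,1])
def pr():
    t,th,ya,ro=cover_now();print('tip',t.round(1),'tilt %.3f yaw %.3f roll %.3f'%(th,ya,ro))
def drawc(q,cr,f,n):
    o=observe();R=np.array(o['tool_rot']);Rc=np.c_[R[:,2],R[:,1],-R[:,0]];org=o['position']-Rc@[G['x'],G['y'],G['z']]
    from ov import boxes,Tm
    x0,y0,w,h=cr
    im=cv2.cvtColor(q['image'],cv2.COLOR_RGB2BGR)[y0:y0+h,x0:x0+w];z=cv2.resize(im,None,fx=f,fy=f,interpolation=cv2.INTER_CUBIC)
    P=lambda X,c:cv2.polylines(z,[((proj(q,X)-[x0,y0]+.5)*f).round().astype(int)],True,c,1)
    for l in cbox(): P(org+(Rc@(np.array(l)/1000).T).T,(0,0,255))
    for l in boxes()[:4]: P(Tm(VR2,l),(0,255,0))
    cv2.imwrite('pics/'+n,z)
E
python3 - <<'E'
from cv import *
pr()
P,R=cover_tcp(62,0,130,.3);print(P)
plan(P,R,-1,maxmm=40)
E
```

```text
tip [  42.5 -423.7  206.2] tilt 0.001 yaw 0.313 roll 0.003
[0.53407208 0.08236223 0.17792274]
[[[0.08, 0.7, 0.27, 0.026, 0.025, 0.004, -1], [0.08, 0.71, 0.26, 0.026, 0.025, 0.004, -1], [0.08, 0.72, 0.24, 0.026, 0.025, 0.004, -1], [0.07, 0.72, 0.22, 0.026, 0.025, 0.004, -1], [0.07, 0.73, 0.21, 0.026, 0.025, 0.004, -1]]]
[[[0.07, 0.73, 0.19, 0.026, 0.025, 0.004, -1], [0.07, 0.74, 0.17, 0.026, 0.025, 0.004, -1], [0.07, 0.74, 0.15, 0.026, 0.025, 0.004, -1], [0.07, 0.75, 0.14, 0.026, 0.025, 0.004, -1], [0.06, 0.75, 0.12, 0.026, 0.025, 0.004, -1]]]
[[[0.06, 0.75, 0.1, 0.026, 0.025, 0.004, -1], [0.07, 0.75, 0.08, 0.026, 0.025, 0.004, -1]]]
```

Emit:
drive_tool --targets '[[[0.08, 0.7, 0.27, 0.026, 0.025, 0.004, -1], [0.08, 0.71, 0.26, 0.026, 0.025, 0.004, -1], [0.08, 0.72, 0.24, 0.026, 0.025, 0.004, -1], [0.07, 0.72, 0.22, 0.026, 0.025, 0.004, -1], [0.07, 0.73, 0.21, 0.026, 0.025, 0.004, -1]]]'

```text
time_s: 29.65
position: [0.5015, -0.1792, 0.2068]
tool_rot: [[-0.129, -0.111, 0.985], [-0.001, 0.994, 0.111], [-0.992, 0.013, -0.128]]
ft_force: [0.3, 1.0, -2.5]
grip_width: 0.0124
```

Emit:
drive_tool --targets '[[[0.07, 0.73, 0.19, 0.026, 0.025, 0.004, -1], [0.07, 0.74, 0.17, 0.026, 0.025, 0.004, -1], [0.07, 0.74, 0.15, 0.026, 0.025, 0.004, -1], [0.07, 0.75, 0.14, 0.026, 0.025, 0.004, -1], [0.06, 0.75, 0.12, 0.026, 0.025, 0.004, -1]]]'

```text
time_s: 30.15
position: [0.5254, 0.0084, 0.1856]
tool_rot: [[-0.252, 0.02, 0.967], [0.012, 1.0, -0.018], [-0.968, 0.007, -0.253]]
ft_force: [0.5, -0.1, -3.0]
grip_width: 0.0118
```

Emit:
drive_tool --targets '[[[0.06, 0.75, 0.1, 0.026, 0.025, 0.004, -1], [0.07, 0.75, 0.08, 0.026, 0.025, 0.004, -1], [0, 0, 0, 0, 0, 0, -1], [0, 0, 0, 0, 0, 0, -1]]]'

```text
time_s: 30.55
position: [0.5349, 0.082, 0.1775]
tool_rot: [[-0.299, 0.07, 0.952], [0.021, 0.998, -0.066], [-0.954, 0.0, -0.3]]
ft_force: [-0.4, -0.5, -3.2]
grip_width: 0.0123
```

```bash
python3 - <<'E'
from cv import *
p=snap('wrist');s=snap('scene');t=snap('top');st();pr()
drawc(p,(0,0,512,384),1.5,'o20.png');drawc(s,(150,90,140,150),4,'o20s.png');drawc(t,(190,140,90,110),5,'o20t.png')
P,R=cover_tcp(70,0,85,.3)
plan(P,R,-1,maxmm=20)
E
```

```text
30.7 pos [0.5351 0.0806 0.1785] F [-0.2 -0.4 -4. ] w 0.012 q [-4.  31.3 69.2  0.1 96.9  0.1]
 toolx [-0.297  0.022 -0.954] z [ 0.952 -0.069 -0.298]
tip [ 63.   -1.9 130.4] tilt 0.303 yaw -0.002 roll 0.000
[[[0.28, 0.01, 0.13, -0.001, -0.001, 0.0, -1], [0.28, 0.01, 0.13, -0.001, -0.001, 0.0, -1], [0.28, 0.01, 0.13, -0.001, -0.001, 0.0, -1]]]
```

View pics/o20.png

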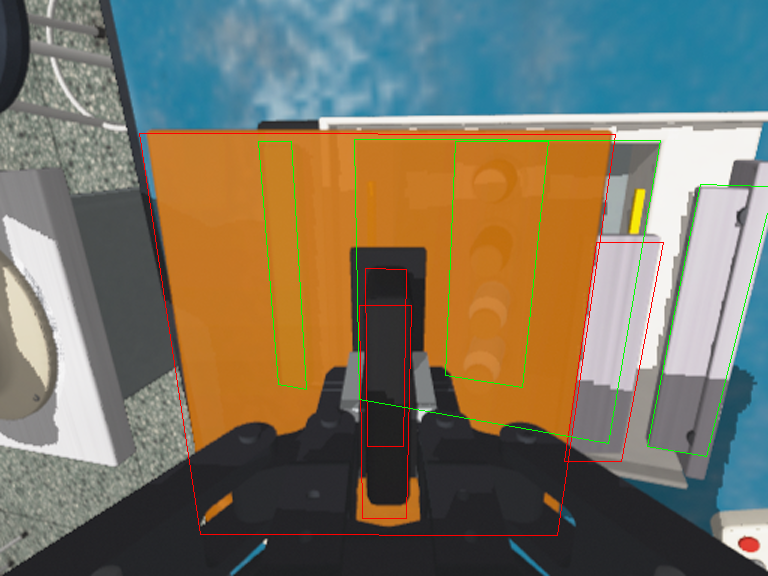

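View pics/o20s.png

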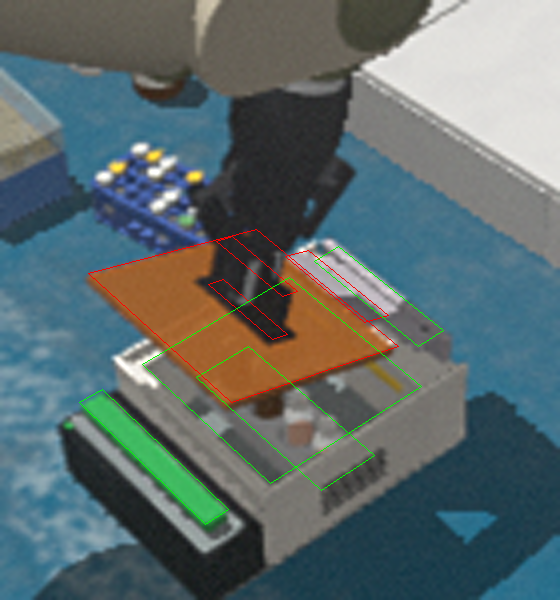

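Emit:
drive_tool --targets '[[[0.28, 0.01, 0.13, 0, 0, 0, -1], [0.28, 0.01, 0.13, 0, 0, 0, -1], [0.28, 0.02, 0.13, 0, 0, 0, -1], [0, 0, 0, 0, 0, 0, -1], [0, 0, 0, 0, 0, 0, -1]]]'

```text
time_s: 31.2
position: [0.5415, 0.0824, 0.1333]
tool_rot: [[-0.297, 0.072, 0.952], [0.022, 0.997, -0.069], [-0.955, 0.0, -0.298]]
ft_force: [0.7, 0.3, -2.2]
grip_width: 0.0126
```

```bash
python3 - <<'E'
from cv import *
p=snap('wrist');s=snap('scene');st();pr()
drawc(p,(0,0,512,384),1.5,'o21.png');drawc(s,(170,110,120,120),5,'o21s.png')
P,R=cover_tcp(95,0,84,.3)
plan(P,R,-1,maxmm=5)
E
```

```text
31.3 pos [0.5417 0.0827 0.1338] F [ 1.2  0.5 -3.1] w 0.0125 q [-3.8 34.2 71.6  0.1 91.5  0.3]
 toolx [-0.296  0.022 -0.955] z [ 0.953 -0.069 -0.296]
tip [69.6  0.7 85.8] tilt 0.301 yaw -0.002 roll 0.000
[[[-0.02, 0.0, 0.08, 0.0, 0.0, 0.0, -1], [-0.02, 0.0, 0.08, 0.0, 0.0, 0.0, -1], [-0.02, 0.0, 0.08, 0.0, 0.0, 0.0, -1], [-0.02, 0.0, 0.08, 0.0, 0.0, 0.0, -1], [-0.02, 0.0, 0.08, 0.0, 0.0, 0.0, -1]]]
[[[-0.02, 0.0, 0.08, 0.0, 0.0, 0.0, -1]]]
```

View pics/o21.png

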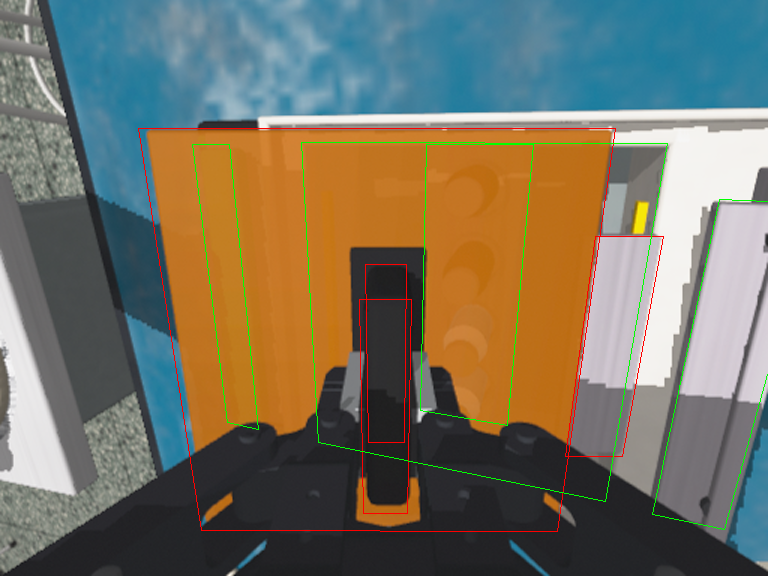

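View pics/o21s.png

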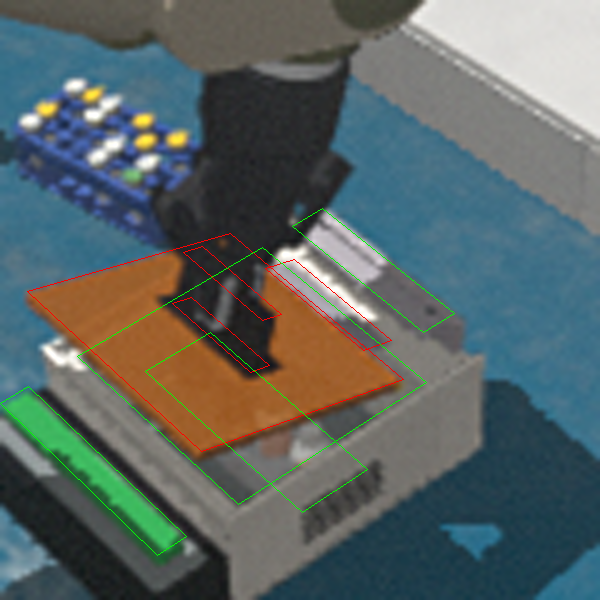

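Emit:
drive_tool --targets '[[[-0.02, 0, 0.08, 0, 0, 0, -1], [-0.02, 0, 0.08, 0, 0, 0, -1], [-0.02, 0, 0.08, 0, 0, 0, -1], [-0.02, 0, 0.08, 0, 0, 0, -1], [0, 0, 0, 0, 0, 0, -1]]]'

```text
time_s: 31.8
position: [0.5584, 0.0818, 0.1317]
tool_rot: [[-0.297, 0.072, 0.952], [0.022, 0.997, -0.068], [-0.955, 0.0, -0.298]]
ft_force: [0.5, 0.7, -3.3]
grip_width: 0.012
```

```bash
python3 - <<'E'
from cv import *
st();pr()
P,R=cover_tcp(94.5,0,83,.3)
plan(P,R,-1,maxmm=5)
E
```

```text
31.8 pos [0.5584 0.0818 0.1317] F [ 0.5  0.7 -3.3] w 0.012 q [-3.7 35.9 68.7  0.1 92.8  0.3]
 toolx [-0.297  0.022 -0.955] z [ 0.952 -0.068 -0.298]
tip [86.2  1.1 83.6] tilt 0.302 yaw -0.001 roll 0.000
[[[-0.02, -0.01, 0.08, -0.001, -0.001, 0.0, -1], [-0.02, -0.01, 0.08, -0.001, -0.001, 0.0, -1]]]
```

Emit:
drive_tool --targets '[[[-0.02, -0.01, 0.08, 0, 0, 0, -1], [-0.02, -0.01, 0.08, 0, 0, 0, -1], [0, 0, 0, 0, 0, 0, -1], [0, 0, 0, 0, 0, 0, -1]]]'

```text
time_s: 32.2
position: [0.566, 0.0803, 0.1313]
tool_rot: [[-0.297, 0.071, 0.952], [0.022, 0.997, -0.068], [-0.955, 0.0, -0.298]]
ft_force: [-0.2, -0.2, -2.8]
grip_width: 0.0118
```

```bash
python3 - <<'E'
from cv import *
p=snap('wrist');s=snap('scene');st();pr()
drawc(p,(0,0,512,384),1.5,'o22.png');drawc(s,(170,110,120,120),5,'o22s.png')
E
```

```text
32.3 pos [0.5659 0.0804 0.1314] F [-0.6  0.1 -2.8] w 0.0124 q [-3.8 36.6 67.3  0.1 93.5  0.3]
 toolx [-0.297  0.022 -0.955] z [ 0.952 -0.068 -0.298]
tip [93.7  0.2 83.3] tilt 0.303 yaw -0.001 roll 0.000
```

View pics/o22.png

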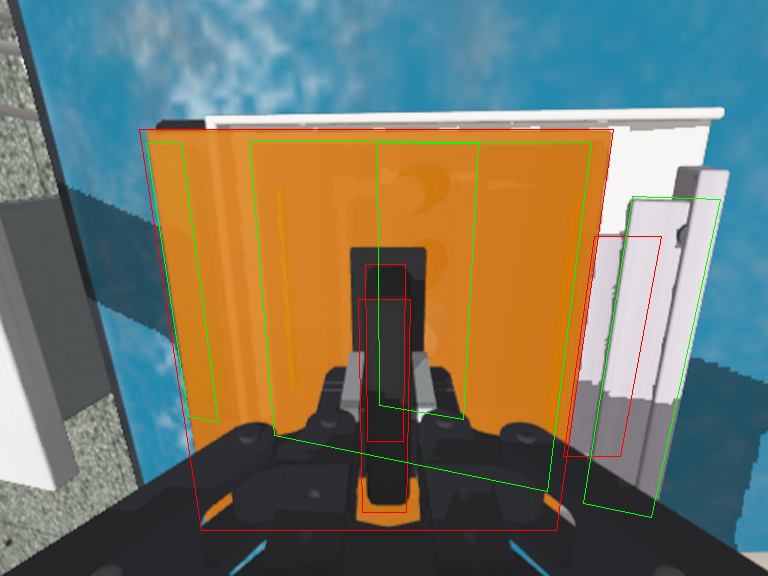

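View pics/o22s.png

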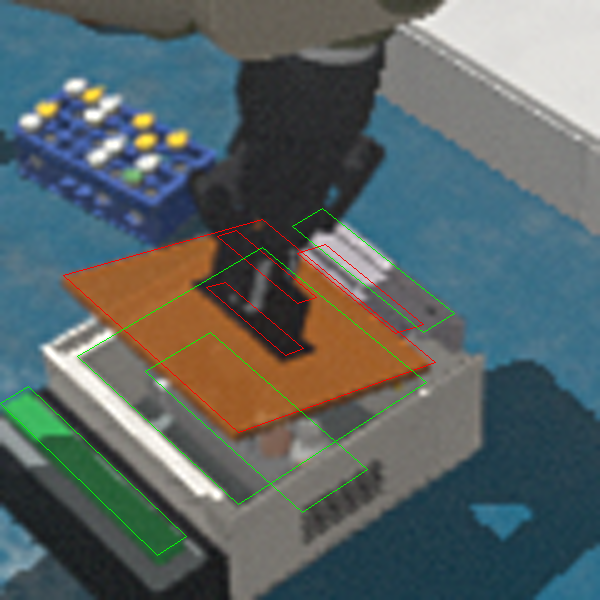

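```bash
cat > swing.py <<'E'
from cv import *
def swing(wps):
    o=observe();p=o['position'];R=Ro.from_matrix(np.array(o['tool_rot']));rows=[]
    for w in wps:
        P,Rm=cover_tcp(*w);s=R.inv().apply(P-p)/.05;Rn=Ro.from_matrix(Rm);rv=(R.inv()*Rn).as_rotvec()
        r=[round(float(a),3)+0. for a in s]+[round(float(a),3)+0. for a in rv]+[-1];rows.append(r)
        p=p+R.apply(np.array(r[:3])*.05);R=R*Ro.from_rotvec(r[3:6])
    for k in range(0,len(rows),5):print([rows[k:k+5]])
E
python3 - <<'E'
from swing import *
swing([(94.5,0,82,.3),(95,0,81,.28)]+[(95,0,81,t) for t in (.255,.23,.205,.18,.155,.13,.105,.08)])
E
```

```text
[[[0.024, -0.005, 0.021, -0.001, -0.003, -0.001, -1], [0.055, 0.0, 0.008, 0.0, -0.02, 0.0, -1], [0.047, 0.0, -0.01, 0.0, -0.025, 0.0, -1], [0.047, 0.0, -0.01, 0.0, -0.025, 0.0, -1], [0.048, 0.0, -0.01, 0.0, -0.025, 0.0, -1]]]
[[[0.047, 0.0, -0.01, 0.0, -0.025, 0.0, -1], [0.048, 0.0, -0.01, 0.0, -0.025, 0.0, -1], [0.047, 0.0, -0.01, 0.0, -0.025, 0.0, -1], [0.047, 0.0, -0.009, 0.0, -0.025, 0.0, -1], [0.048, 0.0, -0.01, 0.0, -0.025, 0.0, -1]]]
```

Emit:
drive_tool --targets '[[[0.024, -0.005, 0.021, 0, -0.003, 0, -1], [0.055, 0, 0.008, 0, -0.02, 0, -1], [0.047, 0, -0.01, 0, -0.025, 0, -1], [0.047, 0, -0.01, 0, -0.025, 0, -1], [0.047, 0, -0.01, 0, -0.025, 0, -1]]]'

```text
time_s: 32.8
position: [0.5628, 0.0803, 0.1206]
tool_rot: [[-0.202, 0.071, 0.977], [0.015, 0.997, -0.07], [-0.979, 0.0, -0.202]]
ft_force: [-0.2, -0.7, -3.1]
grip_width: 0.0125
```

```bash
python3 - <<'E'
from swing import *
st();pr()
swing([(95,0,81,t) for t in (.18,.155,.13,.105,.08)])
E
```

```text
32.8 pos [0.5628 0.0803 0.1206] F [-0.2 -0.7 -3.1] w 0.0125 q [-3.8 34.3 72.7  0.1 84.7  0.2]
 toolx [-0.202  0.015 -0.979] z [ 0.977 -0.07  -0.202]
tip [95.  -0.1 81. ] tilt 0.204 yaw -0.001 roll 0.000
[[[0.046, 0.0, -0.01, -0.001, -0.024, -0.001, -1], [0.047, 0.0, -0.009, 0.0, -0.025, 0.0, -1], [0.048, 0.0, -0.01, 0.0, -0.025, 0.0, -1], [0.047, 0.0, -0.01, 0.0, -0.025, 0.0, -1], [0.047, 0.0, -0.01, 0.0, -0.025, 0.0, -1]]]
```

Emit:
drive_tool --targets '[[[0.046, 0, -0.01, 0, -0.025, 0, -1], [0.047, 0, -0.01, 0, -0.025, 0, -1], [0.047, 0, -0.01, 0, -0.025, 0, -1], [0.047, 0, -0.01, 0, -0.025, 0, -1], [0.047, 0, -0.01, 0, -0.025, 0, -1]]]'

```text
time_s: 33.3
position: [0.5585, 0.0806, 0.1095]
tool_rot: [[-0.078, 0.071, 0.994], [0.006, 0.997, -0.071], [-0.997, 0.0, -0.079]]
ft_force: [-0.1, 0.2, -3.9]
grip_width: 0.0123
```

```bash
python3 - <<'E'
from swing import *
st();s=snap('scene');drawc(s,(170,110,120,120),5,'o23s.png');p=snap('wrist','w23.png');pr()
swing([(95,0,81,.06),(95,0,81,.04),(95,0,80.6,.02),(95,0,80.2,0.005)])
E
```

```text
33.3 pos [0.5585 0.0806 0.1095] F [-0.1  0.2 -3.9] w 0.0123 q [-3.8 31.6 79.3  0.  73.6  0.3]
 toolx [-0.078  0.006 -0.997] z [ 0.994 -0.071 -0.079]
tip [94.4 -0.  81.1] tilt 0.080 yaw -0.001 roll 0.000
[[[0.04, -0.001, 0.005, -0.001, -0.02, 0.0, -1], [0.038, 0.0, -0.008, 0.0, -0.02, 0.0, -1], [0.045, 0.0, -0.008, 0.0, -0.02, 0.0, -1], [0.037, 0.0, -0.006, 0.0, -0.015, 0.0, -1]]]
```

View pics/o23s.png

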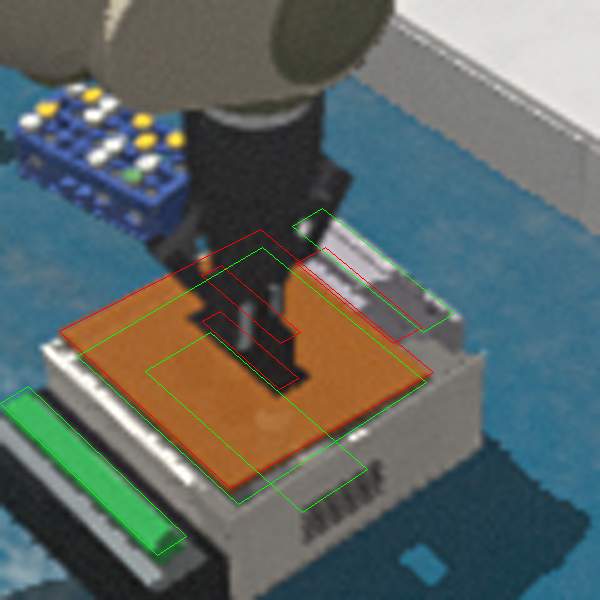

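View pics/w23.png

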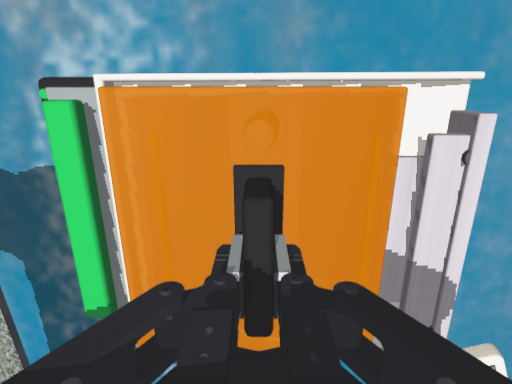

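Emit:
drive_tool --targets '[[[0.04, 0, 0.005, 0, -0.02, 0, -1], [0.038, 0, -0.008, 0, -0.02, 0, -1], [0, 0, 0, 0, 0, 0, -1]]]'

```text
time_s: 33.7
position: [0.5579, 0.0807, 0.1057]
tool_rot: [[-0.041, 0.071, 0.997], [0.003, 0.997, -0.071], [-0.999, 0.0, -0.041]]
ft_force: [-0.3, 0.9, -3.3]
grip_width: 0.0123
```

```bash
python3 - <<'E'
from swing import *
st();pr()
swing([(95,0,80.6,.02),(95,0,80.2,0.005),(95,0,80,0)])
E
```

```text
33.7 pos [0.5579 0.0807 0.1057] F [-0.3  0.9 -3.3] w 0.0123 q [-3.8 30.9 81.3  0.  70.1  0.3]
 toolx [-0.041  0.003 -0.999] z [ 0.997 -0.071 -0.041]
tip [95.3 -0.1 80.9] tilt 0.041 yaw -0.001 roll 0.000
[[[0.046, 0.0, -0.015, -0.001, -0.021, 0.0, -1], [0.036, 0.0, -0.006, 0.0, -0.015, 0.0, -1], [0.014, 0.0, -0.002, 0.0, -0.005, 0.0, -1]]]
```

Emit:
drive_tool --targets '[[[0.045, 0, -0.012, 0, -0.021, 0, -1], [0.035, 0, -0.006, 0, -0.015, 0, -1], [0.014, 0, 0, 0, -0.005, 0, -1], [0, 0, 0, 0, 0, 0, -1]]]'

```text
time_s: 34.1
position: [0.5572, 0.0807, 0.1011]
tool_rot: [[0.001, 0.071, 0.997], [0.0, 0.997, -0.071], [-1.0, 0.0, 0.001]]
ft_force: [-0.5, 0.4, -2.3]
grip_width: 0.012
```

```bash
python3 - <<'E'
from swing import *
st();pr()
s=snap('scene');drawc(s,(170,110,120,120),5,'o24s.png');p=snap('wrist','w24.png')
E
```

```text
34.1 pos [0.5572 0.0807 0.1011] F [-0.5  0.4 -2.3] w 0.012 q [-3.8 30.3 83.5  0.  66.2  0.3]
 toolx [ 0.001  0.    -1.   ] z [ 0.997 -0.071  0.001]
tip [95.6 -0.1 80.3] tilt -0.001 yaw -0.001 roll 0.000
```

View pics/o24s.png

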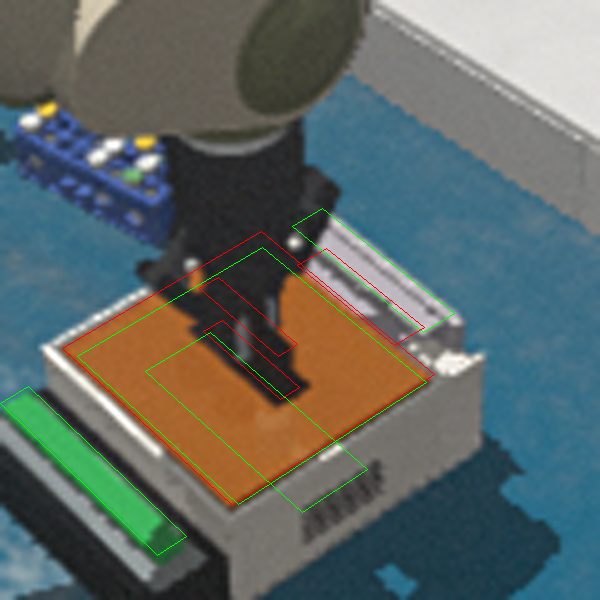

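View pics/w24.png

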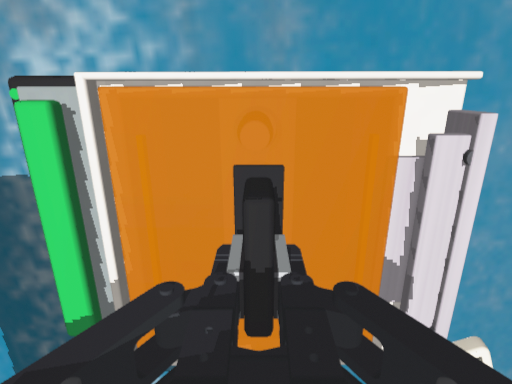

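Emit:
drive_tool --targets '[[[0.02, 0, 0, 0, 0, 0, -1], [0.02, 0, 0, 0, 0, 0, -1], [0, 0, 0, 0, 0, 0, -1], [0, 0, 0, 0, 0, 0, -1]]]'

```text
time_s: 34.6
position: [0.5575, 0.0807, 0.1009]
tool_rot: [[0.003, 0.071, 0.997], [-0.0, 0.997, -0.071], [-1.0, 0.0, 0.003]]
ft_force: [-4.9, -0.3, 12.6]
grip_width: 0.0122
```

Emit:
drive_tool --targets '[[[-0.02, 0, 0, 0, 0, 0, -1], [0, 0, 0, 0, 0, 0, -0.6], [0, 0, 0, 0, 0, 0, -0.4], [0, 0, 0, 0, 0, 0, -0.2], [0, 0, 0, 0, 0, 0, 0]]]'

```text
time_s: 35.1
position: [0.5573, 0.0807, 0.0999]
tool_rot: [[0.001, 0.071, 0.997], [0.0, 0.997, -0.071], [-1.0, 0.0, 0.001]]
ft_force: [0.7, -0.2, -1.1]
grip_width: 0.0427
```

Emit:
drive_tool --targets '[[[-0.3, 0, 0, 0, 0, 0, 0], [-0.7, 0, 0, 0, 0, 0, 0.2], [-0.9, 0, 0, 0, 0, 0, 0.2], [0, 0, 0, 0, 0, 0, 0.2], [0, 0, 0, 0, 0, 0, 0.2]]]'

```text
time_s: 35.6
position: [0.5572, 0.0807, 0.1955]
tool_rot: [[0.003, 0.071, 0.997], [0.0, 0.997, -0.071], [-1.0, 0.0, 0.003]]
ft_force: [-0.6, 0.6, -0.8]
grip_width: 0.0513
```

```bash
python3 - <<'E'
from swing import *
from ov import *
st()
p=snap('wrist');s=snap('scene')
L=[[(x,y,z+80) for x,y,z in l] for l in cbox()]+boxes()[1:2]+boxes()[3:4]
draw(p,VR2,(0,0,512,384),1.5,'o25.png',L);draw(s,VR2,(170,110,120,120),5,'o25s.png',L)
E
```

```text
35.6 pos [0.5572 0.0807 0.1955] F [-0.6  0.6 -0.8] w 0.0513 q [-3.8 24.6 75.9  0.  79.3  0.3]
 toolx [ 0.003  0.    -1.   ] z [ 0.997 -0.071  0.003]
```

View pics/o25.png

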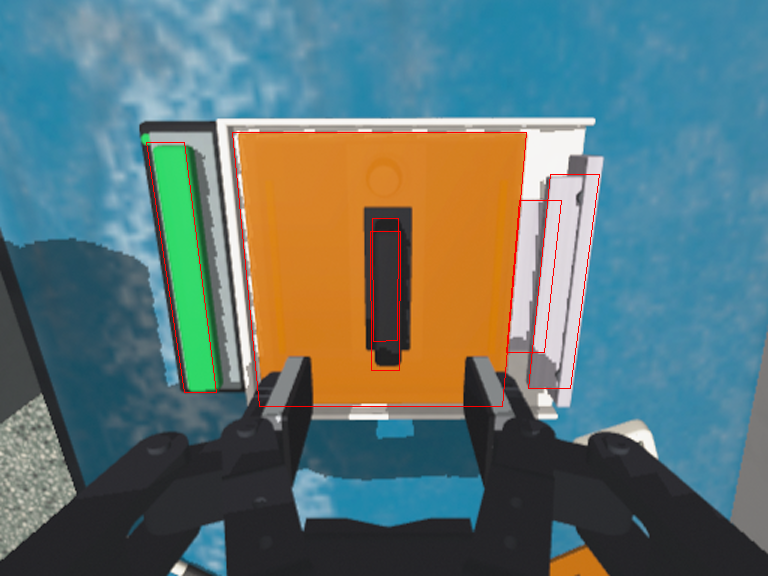

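View pics/o25s.png

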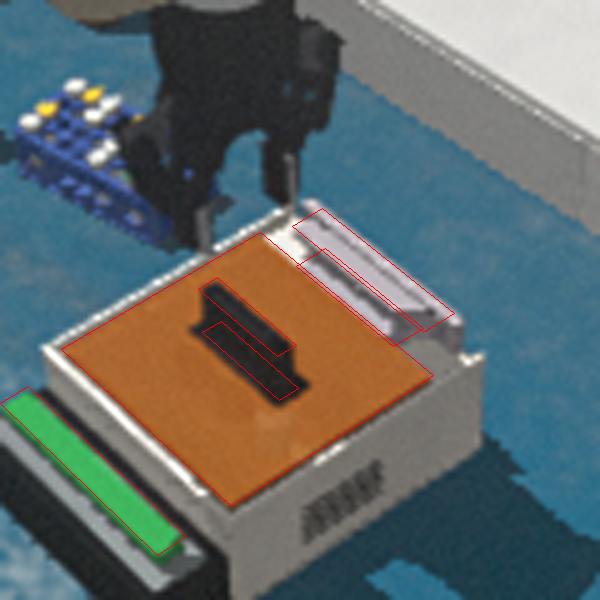

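The cover lies flat and matches the seated model. Next: close the jaws and move above the middle of the bar.

```bash
python3 - <<'E'
from swing import *
b=rw(-116,0,80,VR2);print(b)
plan(b+[0,0,.11],down(-.07),-1)
E
```

```text
[0.44058652 0.09014808 0.08      ]
[[[0.03, 0.01, -0.78, -0.001, 0.0, 0.0, -1], [0.03, 0.01, -0.78, -0.001, 0.0, 0.0, -1], [0.03, 0.01, -0.78, -0.001, 0.0, 0.0, -1]]]
```

Emit:
drive_tool --targets '[[[0, 0.01, -0.78, 0, 0, 0, -1], [0, 0.01, -0.78, 0, 0, 0, -1], [0, 0.01, -0.78, 0, 0, 0, -1], [0, 0, 0, 0, 0, 0, -1], [0, 0, 0, 0, 0, 0, -1]]]'

```text
time_s: 36.2
position: [0.4401, 0.0906, 0.1943]
tool_rot: [[0.0, 0.071, 0.997], [0.0, 0.997, -0.071], [-1.0, 0.0, 0.0]]
ft_force: [0.0, 0.4, 0.2]
grip_width: 0.0002
```

Emit:
drive_tool --targets '[[[0.8, 0, 0, 0, 0, 0, -1], [0.8, 0, 0, 0, 0, 0, -1], [0.2, 0, 0, 0, 0, 0, -1], [0, 0, 0, 0, 0, 0, -1], [0, 0, 0, 0, 0, 0, -1]]]'

```text
time_s: 36.7
position: [0.4418, 0.0905, 0.1058]
tool_rot: [[0.003, 0.071, 0.997], [0.0, 0.997, -0.071], [-1.0, 0.0, 0.003]]
ft_force: [-0.2, 0.1, 0.3]
grip_width: -0.0002
```

```bash
python3 - <<'E'
from swing import *
from ov import *
st()
p=snap('wrist');s=snap('scene')
draw(p,VR2,(0,0,512,384),1.5,'o26.png',boxes()[1:2]);draw(s,VR2,(150,110,120,120),5,'o26s.png',boxes()[1:2])
plan(rw(-116,0,86,VR2),down(-.07),-1)
E
```

```text
36.7 pos [0.4418 0.0905 0.1058] F [-0.2  0.1  0.3] w -0.0002 q [ -3.5  20.5 100.7   0.   58.6   0.5]
 toolx [ 0.003  0.    -1.   ] z [ 0.997 -0.071  0.003]
[[[0.4, -0.01, -0.02, -0.001, 0.004, 0.0, -1]]]
```

View pics/o26.png

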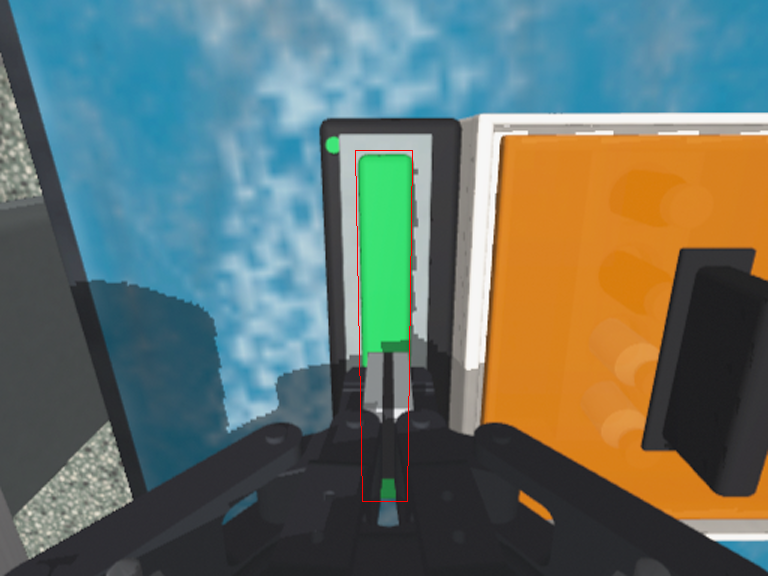

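View pics/o26s.png

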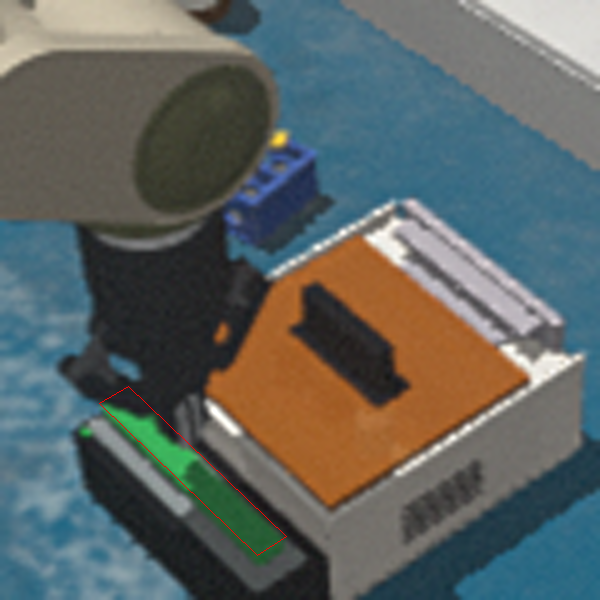

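Emit:
drive_tool --targets '[[[0.3, 0, -0.02, 0, 0, 0, -1], [0.14, 0, 0, 0, 0, 0, -1], [0, 0, 0, 0, 0, 0, -1], [0, 0, 0, 0, 0, 0, -1]]]'

```text
time_s: 37.2
position: [0.44, 0.0906, 0.0834]
tool_rot: [[0.002, 0.071, 0.997], [0.0, 0.997, -0.071], [-1.0, 0.0, 0.002]]
ft_force: [-0.1, 1.1, -0.1]
grip_width: 0.0003
```

Emit:
drive_tool --targets '[[[0.04, 0, 0, 0, 0, 0, -1], [0.04, 0, 0, 0, 0, 0, -1], [0.02, 0, 0, 0, 0, 0, -1], [0, 0, 0, 0, 0, 0, -1], [0, 0, 0, 0, 0, 0, -1]]]'

```text
time_s: 37.7
position: [0.44, 0.0906, 0.0781]
tool_rot: [[0.002, 0.071, 0.997], [0.0, 0.997, -0.071], [-1.0, 0.0, 0.002]]
ft_force: [1.6, 0.3, 2.2]
grip_width: -0.0002
```

Emit:
drive_tool --targets '[[[0.03, 0, 0, 0, 0, 0, -1], [0.03, 0, 0, 0, 0, 0, -1], [0.02, 0, 0, 0, 0, 0, -1], [0, 0, 0, 0, 0, 0, -1], [0, 0, 0, 0, 0, 0, -1]]]'

```text
time_s: 38.2
position: [0.44, 0.0907, 0.074]
tool_rot: [[0.002, 0.071, 0.997], [0.0, 0.997, -0.071], [-1.0, 0.0, 0.002]]
ft_force: [1.4, 0.7, 5.7]
grip_width: 0.0
```

Emit:
drive_tool --targets '[[[0.03, 0, 0, 0, 0, 0, -1], [0, 0, 0, 0, 0, 0, -1], [0, 0, 0, 0, 0, 0, -1]]]'

```text
time_s: 38.5
position: [0.4401, 0.0907, 0.0737]
tool_rot: [[0.003, 0.071, 0.997], [0.0, 0.997, -0.071], [-1.0, 0.0, 0.003]]
ft_force: [-3.0, 0.5, 21.7]
grip_width: -0.0001
```

```bash
python3 - <<'E'
from swing import *
st(); p=snap('wrist','w27.png')
E
```

```text
38.5 pos [0.4401 0.0907 0.0737] F [-3.   0.5 21.7] w -0.0001 q [ -3.5  23.3 103.3   0.   53.2   0.5]
 toolx [ 0.003  0.    -1.   ] z [ 0.997 -0.071  0.003]
```

View pics/w27.png

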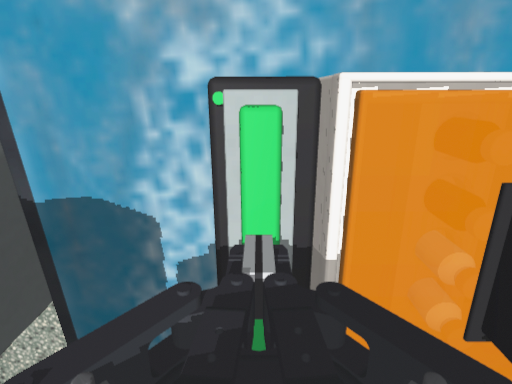

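At the bottom stop (21.7 N, z 73.7). Now release upward and retreat.

Emit:
drive_tool --targets '[[[-0.1, 0, 0, 0, 0, 0, -1], [-0.2, 0, 0, 0, 0, 0, -1], [-0.6, 0, 0, 0, 0, 0, -1], [-0.9, 0, 0, 0, 0, 0, -1], [-0.8, 0, 0, 0, 0, 0, -1]]]'

```text
time_s: 39.05
position: [0.4387, 0.0907, 0.204]
tool_rot: [[-0.0, 0.071, 0.997], [0.0, 0.997, -0.071], [-1.0, 0.0, -0.0]]
ft_force: [0.4, -0.3, -0.5]
grip_width: -0.0
```

Emit:
drive_tool --targets '[[[-0.5, -0.9, 0, 0, 0, 0, -1], [0, -0.95, 0, 0, 0, 0, -1], [0, -0.95, 0, 0, 0, 0, -1], [0, -0.95, 0, 0, 0, 0, -1], [0, -0.95, 0, 0, 0, 0, -1]]]'

```text
time_s: 39.55
position: [0.4218, -0.144, 0.2266]
tool_rot: [[0.0, 0.071, 0.997], [0.001, 0.997, -0.071], [-1.0, 0.001, 0.0]]
ft_force: [1.0, 0.3, -0.1]
grip_width: -0.0001
```

Emit:
drive_tool --targets '[[[0, 0, 0, 0, 0, 0, -1], [0, 0, 0, 0, 0, 0, -1], [0, 0, 0, 0, 0, 0, -1]]]'

```text
time_s: 39.85
position: [0.4225, -0.1415, 0.2265]
tool_rot: [[0.001, 0.071, 0.998], [0.001, 0.998, -0.071], [-1.0, 0.001, 0.001]]
ft_force: [-0.8, -1.0, 0.3]
grip_width: 0.0
```

```bash
python3 - <<'E'
from swing import *
from ov import *
st()
s=snap('scene','s28f.png');t=snap('top')
L=[[(x,y,z+80) for x,y,z in l] for l in cbox()]+boxes()[1:2]
draw(s,VR2,(120,100,160,140),5,'o28s.png',L);draw(t,VR2,(130,140,150,110),5,'o28t.png',L)
for l in('beaker','tube_rack'):print(l,rec(s,l,1),rec(t,l,1))
E
```

```text
39.85 pos [ 0.4225 -0.1415  0.2265] F [-0.8 -1.   0.3] w 0.0 q [-33.8  11.5  90.2   0.1  78.2 -29.8]
 toolx [ 0.001  0.001 -1.   ] z [ 0.998 -0.071  0.001]
beaker [(0.55, 132.1, 157.4)] [(0.71, 148.5, 222.2)]
tube_rack [] [(0.66, 167.7, 173.0)]
```

View pics/o28s.png

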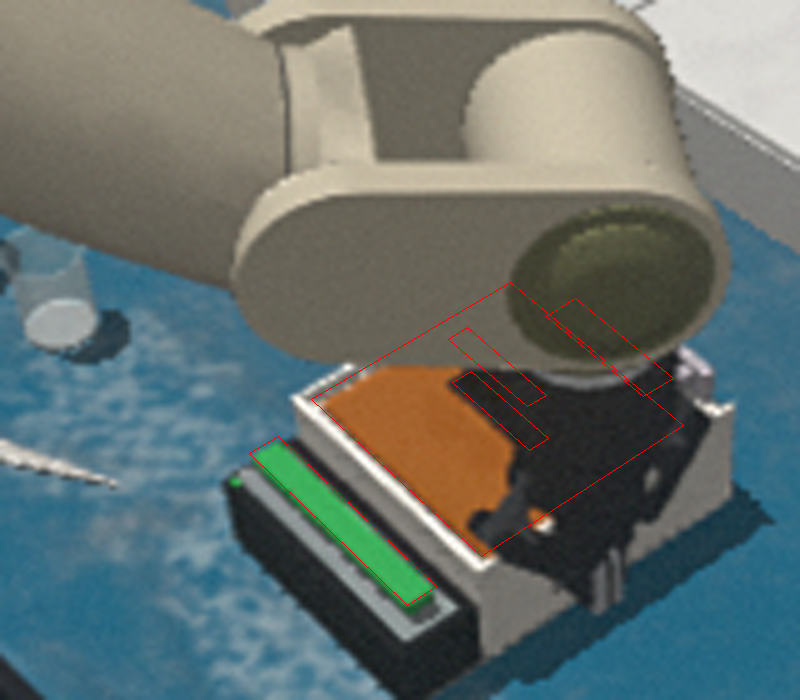

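View pics/o28t.png

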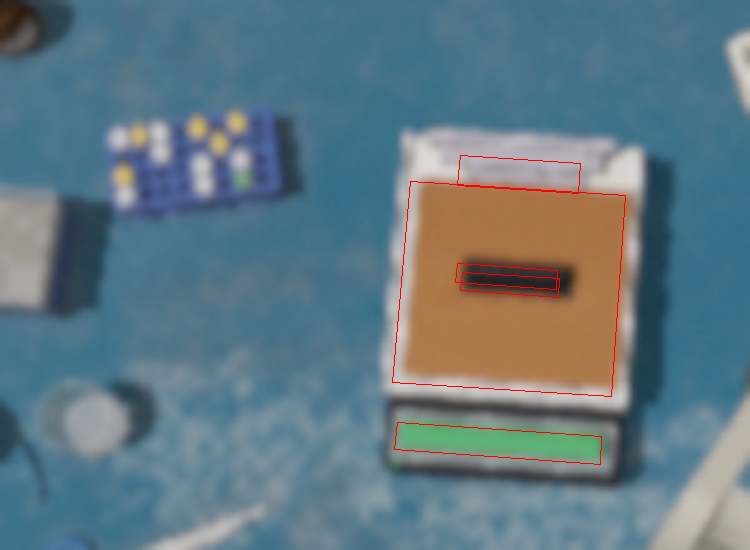

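```bash
python3 - <<'E'
from h import *
print(close_job())
E
```

```text
the job is handed in; nothing more can be done
None
```

The job is handed in after about 40 s of robot time; `close_job` gives no verdict, so these results are my own checks.

- **Vials:** All four stand in wells 0 to 3, and the pictures show them upright. Two caught on a well's chamfer on the first try (about 55 N and 35 N), so I backed off, shifted about 2 mm and set them down again. After that they went to the floor.
- **Cover:** I gripped the larger cover by its handle and tilted it 0.30 rad. The tongue went under the ledge with no contact force, to about 94 mm in the reactor frame, and I swung the front down at about 0.25 rad/s. It touched down flat, with its underside at about 80 mm and the tongue at about 95.6 mm. The wrist and scene pictures matched the seated model.
- **Start bar:** I pressed it at its middle with closed fingers until it reached the bottom stop (about 6 mm down, 22 N), then let it go. The last picture shows it level and up again.
- **Surroundings:** The beaker and tube rack look unmoved. The network missed the rack in the last scene picture but found it from above where it was before. The arm was parked clear of everything.

**Disagreement:** The cameras differed by about 2 mm on the reactor's sideways position. In the last top picture the cover's handle also sat about 6 mm from the model. I put that down to calibration and to the handle's wider foot, because the recess allows only 4.5 mm of sideways play.

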